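# Move a row of fittings to the test rack in reverse order

## Task

Four fittings stand in a row on the black seats of the narrow rail, in the order in which they came in. Move all four to the empty test rack, one standing upright in the middle of each pad, in the reverse order: seen from the robot, the part at the left end of the rail goes to the right end of the rack, and so on to the part at the right end of the rail, which goes to the left end of the rack.

Things in the scene. Friction and masses are not known exactly. Their poses are not given: they have to be found in the camera images.
- hex_adapter_mid (a point): grey galvanised pipe adapter standing upright, 94 mm tall: round smooth barrel 38 mm across at the top, a hexagon (51 mm over the corners, 44 mm over the flats) half-way up, darker threaded barrel below. Point: on its axis, half-way up (47 mm above its foot). z up along its axis. Loose
- arbor_mid (a point): grey steel stepped arbor standing upright, 98 mm tall: thick round body 43 mm across up to 56 mm above its foot, then a slim round shank 23.6 mm across (dark band at its root) to the top. Point: on its axis, half-way up (49 mm above its foot). z up along its axis. Loose
- tube_stub_mid (a point): bright galvanised tube stub standing upright, 63 mm tall and slim, 26 mm across at its collar on top. Point: on its axis, half-way up (31.5 mm above its foot). z up along its axis. Loose
- grease_barb_mid (a point): small bright barbed plug standing upright on its flange, 46 mm tall, 27 mm across at the foot, tapering by ribs to a blunt tip. Point: on its axis, half-way up (23 mm above its foot). z up along its axis. Loose
- seat_hex_adapter: black square seat, 60 x 60 x 10 mm, fixed for good on the narrow rail; the pipe adapter with the hexagon stands on it at the start and nothing moves it, so it marks that part's starting place. Origin: centre of its underside (12 mm above the table); its top is 10 mm higher. z up, y along the rail to the left end, x across the rail away from the robot (all four seats have the rail's yaw)
- seat_arbor: black square seat, 60 x 60 x 10 mm, fixed for good on the narrow rail; the stepped arbor stands on it at the start and nothing moves it, so it marks that part's starting place. Origin: centre of its underside (12 mm above the table); its top is 10 mm higher. z up, y along the rail to the left end, x across the rail away from the robot (all four seats have the rail's yaw)
- seat_tube_stub: black square seat, 60 x 60 x 10 mm, fixed for good on the narrow rail; the tube stub stands on it at the start and nothing moves it, so it marks that part's starting place. Origin: centre of its underside (12 mm above the table); its top is 10 mm higher. z up, y along the rail to the left end, x across the rail away from the robot (all four seats have the rail's yaw)
- seat_grease_barb: black square seat, 60 x 60 x 10 mm, fixed for good on the narrow rail; the small barbed plug stands on it at the start and nothing moves it, so it marks that part's starting place. Origin: centre of its underside (12 mm above the table); its top is 10 mm higher. z up, y along the rail to the left end, x across the rail away from the robot (all four seats have the rail's yaw)
- rack: the empty test rack: fixed steel tray, 84 x 340 mm, with four places in a row, each with a round pad 58 mm across (dark ring, grey centre). Origin: centre of its underside, on the table; z up, y along the row to its left end, x across the row away from the robot. Pad centres at x = 0, y = -120, -40, +40, +120 mm; floor 12 mm above the table. Ribs between the pads and long edges rise 4 mm above the floor, the two end walls 6 mm
Not all that is in view belongs to the job. What is shaped like the part that bears hex_adapter_mid but green or purple is not meant.

How it is judged:
At the end, for the whole second after the job is handed in: All four parts stand upright (within 0.1 rad) and at rest on the floor of the test rack (height within 5 mm), each within 15 mm, along and across, of the centre of its pad, one to a pad, in the reverse of their left-to-right order on the rail (x of hex_adapter_mid in the frame of rack between -0.015 and 0.015 m and (y of hex_adapter_mid in the frame of rack between -0.135 and -0.105 m or y of hex_adapter_mid in the frame of rack between -0.055 and -0.025 m or y of hex_adapter_mid in the frame of rack between 0.025 and 0.055 m or y of hex_adapter_mid in the frame of rack between 0.105 and 0.135 m) and height (world z) of hex_adapter_mid between 0.054 and 0.064 m and angle between each of hex_adapter_mid, arbor_mid, tube_stub_mid, grease_barb_mid's own z axis and vertical below 0.1 rad and linear speed of each of hex_adapter, arbor, tube_stub, grease_barb below 0.02 m/s and angular speed of each of hex_adapter, arbor, tube_stub, grease_barb below 0.2 rad/s and x of arbor_mid in the frame of rack between -0.015 and 0.015 m and (y of arbor_mid in the frame of rack between -0.135 and -0.105 m or y of arbor_mid in the frame of rack between -0.055 and -0.025 m or y of arbor_mid in the frame of rack between 0.025 and 0.055 m or y of arbor_mid in the frame of rack between 0.105 and 0.135 m) and height (world z) of arbor_mid between 0.056 and 0.066 m and x of tube_stub_mid in the frame of rack between -0.015 and 0.015 m and (y of tube_stub_mid in the frame of rack between -0.135 and -0.105 m or y of tube_stub_mid in the frame of rack between -0.055 and -0.025 m or y of tube_stub_mid in the frame of rack between 0.025 and 0.055 m or y of tube_stub_mid in the frame of rack between 0.105 and 0.135 m) and height (world z) of tube_stub_mid between 0.0385 and 0.0485 m and x of grease_barb_mid in the frame of rack between -0.015 and 0.015 m and (y of grease_barb_mid in the frame of rack between -0.135 and -0.105 m or y of grease_barb_mid in the frame of rack between -0.055 and -0.025 m or y of grease_barb_mid in the frame of rack between 0.025 and 0.055 m or y of grease_barb_mid in the frame of rack between 0.105 and 0.135 m) and height (world z) of grease_barb_mid between 0.03 and 0.04 m and ((y of seat_hex_adapter in the frame of seat_arbor above 0 m and ((y of hex_adapter_mid in the frame of rack below -0.08 m and y of arbor_mid in the frame of rack above -0.08 m) or (y of hex_adapter_mid in the frame of rack below 0 m and y of arbor_mid in the frame of rack above 0 m) or (y of hex_adapter_mid in the frame of rack below 0.08 m and y of arbor_mid in the frame of rack above 0.08 m))) or (y of seat_hex_adapter in the frame of seat_arbor below 0 m and ((y of arbor_mid in the frame of rack below -0.08 m and y of hex_adapter_mid in the frame of rack above -0.08 m) or (y of arbor_mid in the frame of rack below 0 m and y of hex_adapter_mid in the frame of rack above 0 m) or (y of arbor_mid in the frame of rack below 0.08 m and y of hex_adapter_mid in the frame of rack above 0.08 m)))) and ((y of seat_hex_adapter in the frame of seat_tube_stub above 0 m and ((y of hex_adapter_mid in the frame of rack below -0.08 m and y of tube_stub_mid in the frame of rack above -0.08 m) or (y of hex_adapter_mid in the frame of rack below 0 m and y of tube_stub_mid in the frame of rack above 0 m) or (y of hex_adapter_mid in the frame of rack below 0.08 m and y of tube_stub_mid in the frame of rack above 0.08 m))) or (y of seat_hex_adapter in the frame of seat_tube_stub below 0 m and ((y of tube_stub_mid in the frame of rack below -0.08 m and y of hex_adapter_mid in the frame of rack above -0.08 m) or (y of tube_stub_mid in the frame of rack below 0 m and y of hex_adapter_mid in the frame of rack above 0 m) or (y of tube_stub_mid in the frame of rack below 0.08 m and y of hex_adapter_mid in the frame of rack above 0.08 m)))) and ((y of seat_hex_adapter in the frame of seat_grease_barb above 0 m and ((y of hex_adapter_mid in the frame of rack below -0.08 m and y of grease_barb_mid in the frame of rack above -0.08 m) or (y of hex_adapter_mid in the frame of rack below 0 m and y of grease_barb_mid in the frame of rack above 0 m) or (y of hex_adapter_mid in the frame of rack below 0.08 m and y of grease_barb_mid in the frame of rack above 0.08 m))) or (y of seat_hex_adapter in the frame of seat_grease_barb below 0 m and ((y of grease_barb_mid in the frame of rack below -0.08 m and y of hex_adapter_mid in the frame of rack above -0.08 m) or (y of grease_barb_mid in the frame of rack below 0 m and y of hex_adapter_mid in the frame of rack above 0 m) or (y of grease_barb_mid in the frame of rack below 0.08 m and y of hex_adapter_mid in the frame of rack above 0.08 m)))) and ((y of seat_arbor in the frame of seat_tube_stub above 0 m and ((y of arbor_mid in the frame of rack below -0.08 m and y of tube_stub_mid in the frame of rack above -0.08 m) or (y of arbor_mid in the frame of rack below 0 m and y of tube_stub_mid in the frame of rack above 0 m) or (y of arbor_mid in the frame of rack below 0.08 m and y of tube_stub_mid in the frame of rack above 0.08 m))) or (y of seat_arbor in the frame of seat_tube_stub below 0 m and ((y of tube_stub_mid in the frame of rack below -0.08 m and y of arbor_mid in the frame of rack above -0.08 m) or (y of tube_stub_mid in the frame of rack below 0 m and y of arbor_mid in the frame of rack above 0 m) or (y of tube_stub_mid in the frame of rack below 0.08 m and y of arbor_mid in the frame of rack above 0.08 m)))) and ((y of seat_arbor in the frame of seat_grease_barb above 0 m and ((y of arbor_mid in the frame of rack below -0.08 m and y of grease_barb_mid in the frame of rack above -0.08 m) or (y of arbor_mid in the frame of rack below 0 m and y of grease_barb_mid in the frame of rack above 0 m) or (y of arbor_mid in the frame of rack below 0.08 m and y of grease_barb_mid in the frame of rack above 0.08 m))) or (y of seat_arbor in the frame of seat_grease_barb below 0 m and ((y of grease_barb_mid in the frame of rack below -0.08 m and y of arbor_mid in the frame of rack above -0.08 m) or (y of grease_barb_mid in the frame of rack below 0 m and y of arbor_mid in the frame of rack above 0 m) or (y of grease_barb_mid in the frame of rack below 0.08 m and y of arbor_mid in the frame of rack above 0.08 m)))) and ((y of seat_tube_stub in the frame of seat_grease_barb above 0 m and ((y of tube_stub_mid in the frame of rack below -0.08 m and y of grease_barb_mid in the frame of rack above -0.08 m) or (y of tube_stub_mid in the frame of rack below 0 m and y of grease_barb_mid in the frame of rack above 0 m) or (y of tube_stub_mid in the frame of rack below 0.08 m and y of grease_barb_mid in the frame of rack above 0.08 m))) or (y of seat_tube_stub in the frame of seat_grease_barb below 0 m and ((y of grease_barb_mid in the frame of rack below -0.08 m and y of tube_stub_mid in the frame of rack above -0.08 m) or (y of grease_barb_mid in the frame of rack below 0 m and y of tube_stub_mid in the frame of rack above 0 m) or (y of grease_barb_mid in the frame of rack below 0.08 m and y of tube_stub_mid in the frame of rack above 0.08 m))))); the robot touches nothing.
It also fails if it takes over 93 s, if anything falls off the work surface, if the arm or the gripper's body presses on something with over 40 N, if the wrist force passes 120 N, or if a joint passes its speed limit or range.

## Robot

A 7-joint arm with a two-finger parallel gripper is mounted at the origin on a cart in front of the work surface, level with it; the furniture and walls round the work are solid. World frame = base frame: x ahead of the robot, y to its left, z up, the work surface at z = 0. Lengths are in m, angles in rad, forces in N, time in s.
With the tool pointing down it reaches from about 0.425 to 0.925 m from the base axis. Payload 6.8 kg.
Tool frame: the origin (TCP) lies at the very end of the fingers, on their centre line; the grasp point (between the pads) lies 19 mm behind it (r.grip_depth is the distance from the TCP to the grasp point, in m); z points along the fingers, y is the direction in which the jaws open and shut (so a half turn about z gives the same grasp; the last joint's range is limited). The gripper opens to 85 mm and grips with 20 to 120 N. Pads are 22 mm wide; open, the fingers measure 114 mm over their backs; the gripper's body (76 mm by 85 mm) begins 54 mm behind the grasp point. The pads swing forward as they close: fully open they stand 13 mm farther back than shut.
Start: joints at [1.215, 0.477, 0.022, 1.555, -0.011, 1.109, -0.083], TCP at [0.166, -0.654, 0.231] pointing down, gripper open.
Joint ranges: [-2.96, 2.96], [-0.34, 2.1], [-1.41, 1.46], [0.24, 2.44], [-1.37, 4.51], [0.17, 1.92], [-2.96, 2.96]. Speed limits (rad/s): [2.39, 2.39, 3.14, 3.14, 3.14, 3.14, 3.14].

## Interface

Orientations are given as a rotation vector (axis times angle).
In Python, from bench import status, eyes, workorder, spotter, r gives the robot as it stands.
- The arm moves only by the tool drive_tool, never from a script. Its argument "commands" is a list of rows, each an object of numbers: "rx", "ry", "rz": the turn, a rotation vector about the world's x, y, z normalised to -1 to 1, where 1 is 8 degrees; "tx", "ty", "tz": the shift along the world's x, y, z normalised to -1 to 1, where 1 is 20 mm; "grip": the closure, from -1 (fully open) to 1 (shut). A call has 1 to 10 rows; each row shifts and turns the commanded pose from where the row before left it; what a row does not reach is not made up. A row lasts 1/8 s, in which the tool goes at most 62.5 mm and 10.7 degrees, less where a joint would pass 70% of its speed; a pose out of reach is approached as far as the arm can. A call with a number of a shift or a turn outside -1 to 1 is refused whole. A call with a gripper value outside its range is refused whole. The fingers move at their own pace and stop on an object; "grip_force" is the grip in N (left out, the last holds). Time passes only in rows, so rows that do not move let the fingers close. It gives the time, the measured TCP pose, the force and the opening at its end, in the units of the state.
- status.get_obs(): the state, without advancing time (a new reading comes with each control period).
- eyes.grab_frame(name): name is "scene" or "top" or "wrist"; returns a dict with "frame" (400x640x3 uint8, blue, green, red), "range_z" (400x640 float32, m along the optical axis (not along the pixel's ray), 0 where there is no reading), "fx", "fy", "cx", "cy" (pixels), "T" (4x4, takes a point from camera to world coordinates); the wrist camera has in their place "T_tool_cam" (4x4, takes a point from camera to tool coordinates, whose origin is the TCP and whose axes are the flange's). Camera axes: x right, y down, z forward; pixel columns grow to the right and rows downward; lengths in m; the calibration is good to about 2 mm. A picture is of the moment at which its call begins: read the wrist's pose just before it.
- workorder.hand_in(): hands the job in, once; it reports no verdict.
Trained networks look in the newest picture that a camera, given by its name, has taken for a name from the list of things; names that differ only in an ending like _2 or _b are one class to them, and where a whole thing is asked for, a point or a joint stands for the part that bears it (a point fixed in the world has none). Each returns a list of dicts, best first, with "confidence" (0 to 1); they miss things now and then, are a little off and sometimes report something else, mostly with a low value. They report only what shows in the picture. A call takes as long as a camera call. They do not tell look-alikes from the thing itself.
- spotter.boxes_of(camera, target): "position" ([column, row] as shares, 0 to 1, of the picture: columns of its width, rows of its height, amid what is visible of it).
- spotter.masks_of(camera, target): "mask" (400x640 bool, what is visible of it) and "position" ([column, row] as shares, 0 to 1, of the picture: columns of its width, rows of its height, amid what is visible of it).
The state is a dict: "clock": time; "joints": joint angles; "qvel": joint speeds; "tau": joint torques, N m; "tcp_pos": TCP position; "orientation": TCP orientation; "contact_force": force on the tool from outside, world axes, zero at the start; "moment": the same for the moment, N m; "grip_width": finger opening in m.
Only numpy, scipy, OpenCV 4.12 (cv2) and the standard library are available. Lean on these libraries where they do the work, as an engineer would, in place of code of your own. Each camera call takes 0.05 s, during which the arm holds its last target.

## Working session

There is one attempt and no reset: what is moved stays moved. The work goes in short steps, Python scripts to look and compute and a tool call to move; the robot and the scene stay as the last step left them, time stands still between calls to the robot, and variables do not carry over. Pictures are saved under pics/ and viewed, and the job is handed in when it is done.

Besides the shell and the picture viewer there is one more tool, called as a command line: name --argument value ..., lists and objects as JSON in quotes. drive_tool: Moves the arm, as the interface text tells. Scaled input: -1 to 1 covers 20 mm each way for a shift and 8 degrees each way for a turn. Its arguments: {"type":"object","properties":{"commands":{"type":"array","items":{"type":"object","properties":{"rx":{"type":"number"},"ry":{"type":"number"},"rz":{"type":"number"},"tx":{"type":"number"},"ty":{"type":"number"},"tz":{"type":"number"},"grip":{"type":"number"}}}},"grip_force":{"type":"number"}},"required":["commands"]}

```bash
mkdir -p pics; ls; python3 - <<'E'
from bench import status, eyes, r
import cv2
print(status.get_obs(), r.grip_depth)
for n in ("scene","top","wrist"):
    f=eyes.grab_frame(n); cv2.imwrite(f"pics/{n}0.png",f["frame"]); print(n,f["fx"],f.get("T",f.get("T_tool_cam")))
E
```

```text
pics
{'clock': 0.0, 'joints': array([ 1.21489978,  0.47778472,  0.02232898,  1.55647211, -0.01149697,
        1.10928034, -0.08310672]), 'qvel': array([ 0.00034065, -0.00083051,  0.00152606, -0.00028478, -0.00115678,
       -0.00090479, -0.00037245]), 'tau': array([ 4.36832543e-04, -5.96453118e+01,  1.60778023e+00, -2.81192797e+01,
        1.24076981e-02,  9.36728407e-03, -1.29799949e-05]), 'tcp_pos': array([ 0.1654004 , -0.65380589,  0.23032709]), 'orientation': array([-3.11573780e+00, -3.88062508e-01,  5.58004005e-04]), 'contact_force': array([ 1.24078938,  0.05688364, -0.65604014]), 'moment': array([ 0.03424326,  0.02681194, -0.02009731]), 'grip_width': 0.08490292750796224} 0.0187
scene 401.98206849150773 [[-0.89751528 -0.33432549  0.28756355  0.33194378]
 [-0.44088344  0.66640338 -0.60127225  0.58318868]
 [ 0.00938732 -0.66643304 -0.74550579  0.69252086]
 [ 0.          0.          0.          1.        ]]
top 476.5631240805959 [[ 0.18464191 -0.95951059  0.21271293  0.39596215]
 [-0.98279217 -0.18140526  0.03480911  0.0760175 ]
 [ 0.00518754 -0.21547983 -0.97649451  0.89549059]
 [ 0.          0.          0.          1.        ]]
wrist 279.84441489636134 [[-3.01249446e-04 -9.66193703e-01 -2.57817064e-01  6.51560553e-02]
 [ 9.99999823e-01 -4.23392704e-04  4.18242183e-04 -4.78787275e-04]
 [-5.13260827e-04 -2.57816892e-01  9.66193659e-01 -1.42230982e-01]
 [ 0.00000000e+00  0.00000000e+00  0.00000000e+00  1.00000000e+00]]
```

View pics/top0.png

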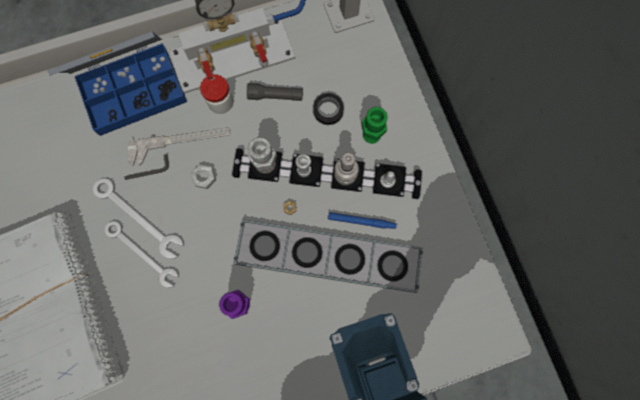

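View pics/scene0.png

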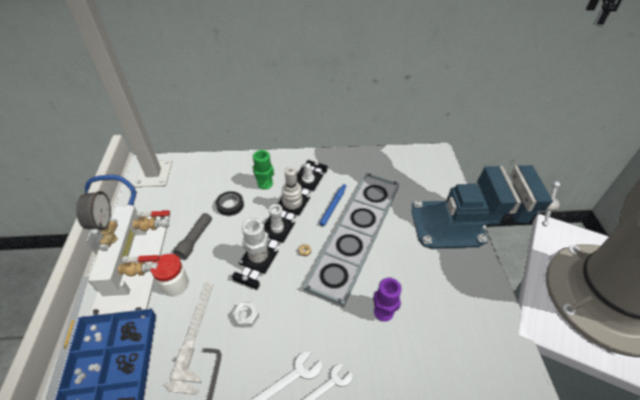

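```bash
cat > h.py <<'E'
import numpy as np, cv2
from bench import status, eyes, workorder, spotter, r
from scipy.spatial.transform import Rotation as R
def grab(n):
    o=status.get_obs()
    f=eyes.grab_frame(n)
    if n=="wrist":
        T=np.eye(4);T[:3,:3]=R.from_rotvec(o["orientation"]).as_matrix();T[:3,3]=o["tcp_pos"]
        f["T"]=T@f["T_tool_cam"]
    return f
def cloud(f):
    z=f["range_z"];v,u=np.mgrid[:400,:640]
    p=np.stack([(u-f["cx"])/f["fx"]*z,(v-f["cy"])/f["fy"]*z,z],-1)
    w=p@f["T"][:3,:3].T+f["T"][:3,3]; w[z==0]=np.nan
    return w
def pix2plane(f,uv,zp):
    uv=np.atleast_2d(uv)
    d=np.c_[(uv[:,0]-f["cx"])/f["fx"],(uv[:,1]-f["cy"])/f["fy"],np.ones(len(uv))]@f["T"][:3,:3].T
    o=f["T"][:3,3]; return o+d*((zp-o[2])/d[:,2])[:,None]
E
python3 - <<'E'
from h import *
for cam in ("top","scene"):
    f=grab(cam); w=cloud(f)
    for t in ["hex_adapter_mid","arbor_mid","tube_stub_mid","grease_barb_mid","seat_hex_adapter","seat_arbor","seat_tube_stub","seat_grease_barb","rack"]:
        for d in spotter.masks_of(cam,t)[:3]:
            m=d["mask"]&np.isfinite(w[...,0]); p=w[m]
            if len(p)<5: continue
            zt=np.percentile(p[:,2],97); q=p[p[:,2]>zt-0.006]
            (c,rr)=cv2.minEnclosingCircle(q[:,:2].astype(np.float32))
            print(cam,t,round(d["confidence"],2),np.round(np.array(d["position"])*[640,400]),"n",len(p),"ztop",zt.round(4),"c",np.round(c,4),"r",round(rr,4),"med",np.round(np.median(p,0),4))
f=grab("top")
# pads: dark ring ellipse fit
g=cv2.cvtColor(f["frame"],cv2.COLOR_BGR2GRAY)
for c in [(265,246),(307,252),(350,259),(393,265)]:
    roi=np.zeros_like(g);cv2.circle(roi,c,19,255,-1)
    m=((g<60)&(roi>0)).astype(np.uint8)
    cs,_=cv2.findContours(m,cv2.RETR_EXTERNAL,cv2.CHAIN_APPROX_NONE)
    e=cv2.fitEllipse(max(cs,key=len)); print(e,pix2plane(f,e[0],0.012).round(4))
cv2.imwrite("pics/crop0.png",cv2.resize(f["frame"][130:310,210:450],None,fx=3.3,fy=3.3,interpolation=cv2.INTER_CUBIC))
E
```

```text
top hex_adapter_mid 0.93 [260. 158.] n 724 ztop 0.1183 c [0.6439 0.2331] r 0.0196 med [0.6373 0.2296 0.0951]
top hex_adapter_mid 0.9 [234. 304.] n 626 ztop 0.0969 c [0.3782 0.226 ] r 0.0196 med [0.3782 0.2219 0.0747]
top hex_adapter_mid 0.84 [376. 122.] n 710 ztop 0.0966 c [0.7477 0.0425] r 0.02 med [0.7367 0.0431 0.0727]
top arbor_mid 0.72 [345. 167.] n 584 ztop 0.1219 c [0.6519 0.0792] r 0.0121 med [0.6431 0.0791 0.0705]
top tube_stub_mid 0.83 [303. 166.] n 272 ztop 0.0872 c [0.6437 0.1576] r 0.0131 med [0.6398 0.1566 0.0752]
top grease_barb_mid 0.75 [385. 182.] n 147 ztop 0.0688 c [ 6.522e-01 -3.000e-04] r 0.0058 med [0.6491 0.0009 0.0472]
top seat_hex_adapter 0.57 [270. 172.] n 416 ztop 0.0261 c [0.642  0.2337] r 0.0395 med [0.6252 0.2202 0.0228]
top seat_arbor 0.79 [352. 181.] n 449 ztop 0.0257 c [0.6524 0.075 ] r 0.0395 med [0.6376 0.0604 0.0225]
top seat_tube_stub 0.9 [308. 173.] n 604 ztop 0.0256 c [0.6471 0.154 ] r 0.0385 med [0.6404 0.145  0.023 ]
top seat_grease_barb 0.83 [394. 183.] n 809 ztop 0.0256 c [ 0.6575 -0.0044] r 0.0401 med [ 0.655  -0.0093  0.0226]
top rack 0.57
[... 1095 characters left out ...]
rb 0.72 [307. 180.] n 342 ztop 0.0263 c [0.6506 0.0192] r 0.0582 med [0.6463 0.0018 0.0215]
scene rack 0.83 [346. 241.] n 5309 ztop 0.0172 c [0.4945 0.0827] r 0.1732 med [0.4926 0.1152 0.0123]
((264.343017578125, 245.5270233154297), (28.603002548217773, 29.15935707092285), 50.29519271850586) [[0.4911 0.2021 0.012 ]]
((306.75616455078125, 252.0660400390625), (28.696990966796875, 29.02991485595703), 93.07776641845703) [[0.4938 0.1222 0.012 ]]
((349.4712829589844, 258.7349548339844), (28.878917694091797, 29.153778076171875), 159.3631134033203) [[0.4963 0.0421 0.012 ]]
((392.6398620605469, 265.6950378417969), (28.82481575012207, 30.35209846496582), 138.16688537597656) [[ 0.4984 -0.0386  0.012 ]]
```

View pics/crop0.png

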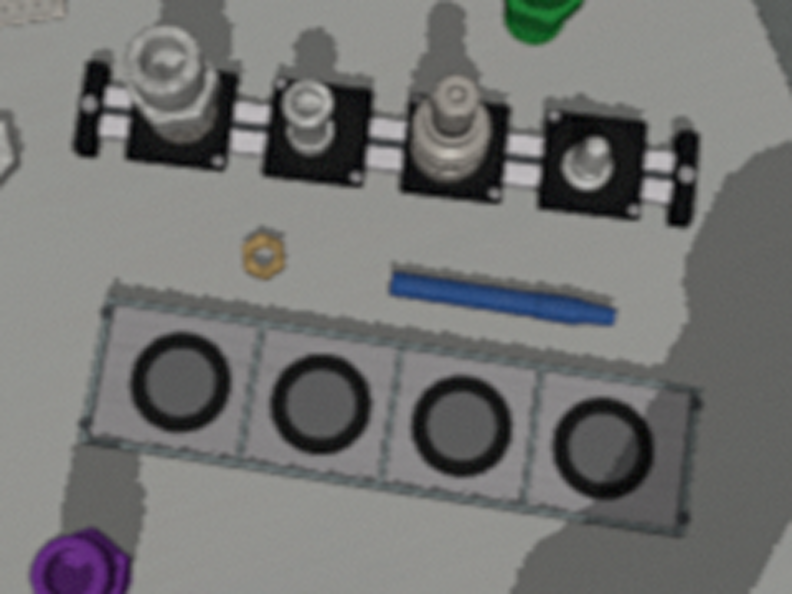

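drive_tool --commands '[{"tx": 0.74, "ty": 1, "rz": 0.3}, {"tx": 0.74, "ty": 1, "rz": 0.3}, {"tx": 0.74, "ty": 1, "rz": 0.3}, {"tx": 0.74, "ty": 1, "rz": 0.3}, {"tx": 0.74, "ty": 1, "rz": 0.3}, {"tx": 0.74, "ty": 1, "rz": 0.3}]'

```text
validation failed for argument at $.co...
```

```bash
python3 -c "
from h import *
print(status.get_obs()['joints'])
f=grab('top');w=cloud(f)
p=w[300:,320:430].reshape(-1,3);p=p[np.isfinite(p[:,0])]
q=p[p[:,2]>.03];print('vice',q.min(0),q.max(0))"
```

```text
[ 1.21489403  0.47699993  0.02238052  1.55538925 -0.01151716  1.10932395
 -0.08309999]
vice [ 0.26311411 -0.10440507  0.03000364] [0.40271941 0.03967915 0.13102578]
```

drive_tool --commands '[{"tx": 0.74, "ty": 1.0, "tz": 0.0, "rx": 0.0, "ry": 0.0, "rz": 0.3, "grip": -1.0}, {"tx": 0.74, "ty": 1.0, "tz": 0.0, "rx": 0.0, "ry": 0.0, "rz": 0.3, "grip": -1.0}, {"tx": 0.74, "ty": 1.0, "tz": 0.0, "rx": 0.0, "ry": 0.0, "rz": 0.3, "grip": -1.0}, {"tx": 0.74, "ty": 1.0, "tz": 0.0, "rx": 0.0, "ry": 0.0, "rz": 0.3, "grip": -1.0}]'

```text
clock: 1.75
tcp_pos: [0.226, -0.5729, 0.2314]
orientation: [3.073, 0.653, 0.0]
contact_force: [-0.1, -0.0, 0.0]
grip_width: 0.0857
```

drive_tool --commands '[{"tx": 0.74, "ty": 1.0, "rz": 0.3, "grip": -1.0}, {"tx": 0.74, "ty": 1.0, "rz": 0.3, "grip": -1.0}, {"tx": 0.74, "ty": 1.0, "rz": 0.3, "grip": -1.0}, {"tx": 0.74, "ty": 1.0, "rz": 0.3, "grip": -1.0}, {"tx": 0.74, "ty": 1.0, "rz": 0.3, "grip": -1.0}, {"tx": 0.74, "ty": 1.0, "rz": 0.3, "grip": -1.0}, {"tx": 0.74, "ty": 1.0, "rz": 0.3, "grip": -1.0}, {"tx": 0.74, "ty": 1.0, "rz": 0.3, "grip": -1.0}, {"tx": 0.74, "ty": 1.0, "rz": 0.3, "grip": -1.0}, {"tx": 0.74, "ty": 1.0, "rz": 0.3, "grip": -1.0}]'

```text
validation failed for argument at $.co...
```

drive_tool --commands '[{"tx": 0.74, "ty": 1, "tz": 0, "rx": 0, "ry": 0, "rz": 0.3, "grip": -1}, {"tx": 0.74, "ty": 1, "tz": 0, "rx": 0, "ry": 0, "rz": 0.3, "grip": -1}, {"tx": 0.74, "ty": 1, "tz": 0, "rx": 0, "ry": 0, "rz": 0.3, "grip": -1}, {"tx": 0.74, "ty": 1, "tz": 0, "rx": 0, "ry": 0, "rz": 0.3, "grip": -1}, {"tx": 0.74, "ty": 1, "tz": 0, "rx": 0, "ry": 0, "rz": 0.3, "grip": -1}, {"tx": 0.74, "ty": 1, "tz": 0, "rx": 0, "ry": 0, "rz": 0.3, "grip": -1}, {"tx": 0.74, "ty": 1, "tz": 0, "rx": 0, "ry": 0, "rz": 0.3, "grip": -1}, {"tx": 0.74, "ty": 1, "tz": 0, "rx": 0, "ry": 0, "rz": 0.3, "grip": -1}, {"tx": 0.74, "ty": 1, "tz": 0, "rx": 0, "ry": 0, "rz": 0.3, "grip": -1}, {"tx": 0.74, "ty": 1, "tz": 0, "rx": 0, "ry": 0, "rz": 0.3, "grip": -1}]'

```text
clock: 3.0
tcp_pos: [0.3738, -0.373, 0.2313]
orientation: [2.87, 1.277, 0.0]
contact_force: [-0.2, -0.7, -0.1]
grip_width: 0.0857
```

drive_tool --commands '[{"tx": 0.74, "ty": 1, "tz": 0, "rx": 0, "ry": 0, "rz": 0.3, "grip": -1}, {"tx": 0.74, "ty": 1, "tz": 0, "rx": 0, "ry": 0, "rz": 0.3, "grip": -1}, {"tx": 0.74, "ty": 1, "tz": 0, "rx": 0, "ry": 0, "rz": 0.3, "grip": -1}, {"tx": 0.74, "ty": 1, "tz": 0, "rx": 0, "ry": 0, "rz": 0.3, "grip": -1}, {"tx": 0.74, "ty": 1, "tz": 0, "rx": 0, "ry": 0, "rz": 0.3, "grip": -1}, {"tx": 0.74, "ty": 1, "tz": 0, "rx": 0, "ry": 0, "rz": 0.3, "grip": -1}, {"tx": 0.74, "ty": 1, "tz": 0, "rx": 0, "ry": 0, "rz": 0.3, "grip": -1}, {"tx": 0.74, "ty": 1, "tz": 0, "rx": 0, "ry": 0, "rz": 0.3, "grip": -1}, {"tx": 0.74, "ty": 1, "tz": 0, "rx": 0, "ry": 0, "rz": 0.3, "grip": -1}, {"tx": 0.74, "ty": 1, "tz": 0, "rx": 0, "ry": 0, "rz": 0.3, "grip": -1}]'

```text
clock: 4.25
tcp_pos: [0.5218, -0.1731, 0.2313]
orientation: [2.542, 1.845, 0.0]
contact_force: [1.4, -0.9, -0.3]
grip_width: 0.0853
```

```bash
python3 -c "
from h import *
o=status.get_obs();print(o['joints'],o['clock']); print(R.from_rotvec(o['orientation']).as_matrix().round(3))"
```

```text
[ 0.55882378  0.30430747 -0.42773781  1.83415752  0.14515121  1.03367331
 -0.24108596] 4.25
[[ 0.31   0.951  0.   ]
 [ 0.951 -0.31   0.   ]
 [ 0.     0.    -1.   ]]
```

drive_tool --commands '[{"tx": 0.72, "ty": 0.96, "tz": 0, "rx": 0, "ry": 0, "rz": 0.3, "grip": -1}, {"tx": 0.72, "ty": 0.96, "tz": 0, "rx": 0, "ry": 0, "rz": 0.3, "grip": -1}, {"tx": 0.72, "ty": 0.96, "tz": 0, "rx": 0, "ry": 0, "rz": 0.3, "grip": -1}, {"tx": 0.72, "ty": 0.96, "tz": 0, "rx": 0, "ry": 0, "rz": 0.3, "grip": -1}, {"tx": 0.72, "ty": 0.96, "tz": 0, "rx": 0, "ry": 0, "rz": 0.3, "grip": -1}, {"tx": 0.72, "ty": 0.96, "tz": 0, "rx": 0, "ry": 0, "rz": 0.3, "grip": -1}, {"tx": 0.72, "ty": 0.96, "tz": 0, "rx": 0, "ry": 0, "rz": 0.3, "grip": -1}, {"tx": 0.72, "ty": 0.96, "tz": 0, "rx": 0, "ry": 0, "rz": 0.3, "grip": -1}, {"tx": 0.72, "ty": 0.96, "tz": 0, "rx": 0, "ry": 0, "rz": 0.3, "grip": -1}]'

```text
clock: 5.38
tcp_pos: [0.6513, -0.0004, 0.2312]
orientation: [-2.152, -2.289, 0.0]
contact_force: [-0.5, -0.6, -0.7]
grip_width: 0.0854
```

```bash
python3 - <<'E'
from h import *
o=status.get_obs();print(o['joints'],o['tcp_pos']); print(R.from_rotvec(o['orientation']).as_matrix().round(3))
f=grab('wrist');w=cloud(f);cv2.imwrite('pics/wrist1.png',f['frame'])
for t in ["arbor_mid","tube_stub_mid","grease_barb_mid"]:
        for d in spotter.masks_of("wrist",t)[:2]:
            m=d["mask"]&np.isfinite(w[...,0]); p=w[m]
            if len(p)<5: continue
            zt=np.percentile(p[:,2],97)
            print(t,round(d["confidence"],2),np.round(np.array(d["position"])*[640,400]),zt)
            for lo in np.arange(0.024,zt,0.008):
                q=p[(p[:,2]>lo)&(p[:,2]<lo+.008)]
                if len(q)>5:
                    c,rr=cv2.minEnclosingCircle(q[:,:2].astype(np.float32)); print("  ",lo.round(3),np.round(c,4),round(rr,4),len(q))
E
```

```text
[ 0.28096947  0.49107467 -0.52830779  1.58690691  0.2652045   1.13582002
 -0.24634849] [ 6.51298729e-01 -3.64294810e-04  2.31236063e-01]
[[-0.062  0.998 -0.   ]
 [ 0.998  0.062 -0.   ]
 [ 0.    -0.    -1.   ]]
arbor_mid 0.83 [335. 114.] 0.12029698050260994
   0.048 [0.6514 0.0758] 0.0213 20
   0.056 [0.6471 0.0646] 0.0161 10
   0.064 [0.6524 0.0773] 0.0204 533
   0.072 [0.6524 0.0773] 0.0145 96
   0.104 [0.6536 0.0738] 0.0029 75
   0.112 [0.6522 0.0774] 0.0118 451
   0.12 [0.6521 0.0771] 0.0103 69
tube_stub_mid 0.89 [328.  32.] 0.08499816923266695
   0.024 [0.6448 0.1537] 0.0123 32
   0.032 [0.6445 0.1556] 0.0125 113
   0.04 [0.6448 0.1516] 0.0096 33
   0.048 [0.6448 0.1512] 0.0094 38
   0.056 [0.6448 0.1493] 0.0082 25
   0.072 [0.6445 0.1524] 0.0124 320
   0.08 [0.6444 0.1556] 0.0132 457
grease_barb_mid 0.63 [331. 184.] 0.06690427970414589
   0.024 [ 0.6549 -0.0028] 0.0135 135
   0.032 [ 0.6552 -0.0007] 0.0093 16
   0.04 [ 0.6552 -0.0017] 0.0094 29
   0.048 [ 0.655  -0.0028] 0.0091 52
   0.056 [ 0.6551 -0.003 ] 0.0078 68
   0.064 [ 0.6551 -0.0032] 0.0055 69
```

View pics/wrist1.png

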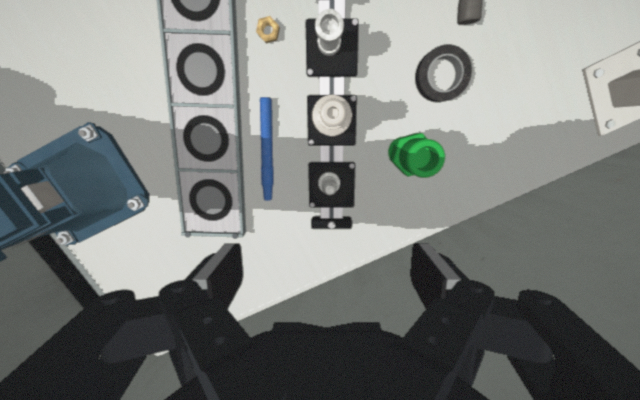

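drive_tool --commands '[{"tx": 0.12, "ty": -0.1, "tz": -1, "rx": 0, "ry": 0, "rz": 0, "grip": -1}, {"tx": 0, "ty": 0, "tz": -1, "rx": 0, "ry": 0, "rz": 0, "grip": -1}, {"tx": 0, "ty": 0, "tz": -1, "rx": 0, "ry": 0, "rz": 0, "grip": -1}, {"tx": 0, "ty": 0, "tz": -1, "rx": 0, "ry": 0, "rz": 0, "grip": -1}, {"tx": 0, "ty": 0, "tz": -1, "rx": 0, "ry": 0, "rz": 0, "grip": -1}, {"tx": 0, "ty": 0, "tz": -1, "rx": 0, "ry": 0, "rz": 0, "grip": -1}, {"tx": 0, "ty": 0, "tz": -1, "rx": 0, "ry": 0, "rz": 0, "grip": -1}, {"tx": 0, "ty": 0, "tz": -1, "rx": 0, "ry": 0, "rz": 0, "grip": -1}, {"tx": 0, "ty": 0, "tz": -1, "rx": 0, "ry": 0, "rz": 0, "grip": -1}, {"tx": 0, "ty": 0, "tz": -1, "rx": 0, "ry": 0, "rz": 0, "grip": -1}]'

```text
clock: 6.82
tcp_pos: [0.6528, -0.0036, 0.03]
orientation: [-2.155, -2.286, -0.0]
contact_force: [1.4, -0.6, -0.3]
grip_width: 0.0855
```

drive_tool --commands '[{"tx": 0, "ty": 0, "tz": -0.2, "rx": 0, "ry": 0, "rz": 0, "grip": -1}, {"tx": 0, "ty": 0, "tz": 0, "rx": 0, "ry": 0, "rz": 0, "grip": 1}, {"tx": 0, "ty": 0, "tz": 0, "rx": 0, "ry": 0, "rz": 0, "grip": 1}, {"tx": 0, "ty": 0, "tz": 0, "rx": 0, "ry": 0, "rz": 0, "grip": 1}, {"tx": 0, "ty": 0, "tz": 0, "rx": 0, "ry": 0, "rz": 0, "grip": 1}, {"tx": 0, "ty": 0, "tz": 0, "rx": 0, "ry": 0, "rz": 0, "grip": 1}]' --grip_force 40

```text
clock: 7.58
tcp_pos: [0.6535, -0.0036, 0.0283]
orientation: [2.154, 2.285, 0.002]
contact_force: [-1.0, -1.0, 5.9]
grip_width: 0.0224
```

drive_tool --commands '[{"tx": 0, "ty": 0, "tz": 0, "rx": 0, "ry": 0, "rz": 0, "grip": 1}, {"tx": 0, "ty": 0, "tz": 0, "rx": 0, "ry": 0, "rz": 0, "grip": 1}]'

```text
clock: 7.82
tcp_pos: [0.6535, -0.0036, 0.0283]
orientation: [2.154, 2.285, 0.002]
contact_force: [-0.4, -0.2, 5.9]
grip_width: 0.0221
```

```bash
python3 - <<'E'
from h import *
f=grab('wrist');cv2.imwrite('pics/wrist2.png',f['frame'])
f=grab('scene');cv2.imwrite('pics/scene2.png',cv2.resize(f['frame'][100:300,220:400],None,fx=3,fy=3))
E
```

```text
(no output)
```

View pics/wrist2.png

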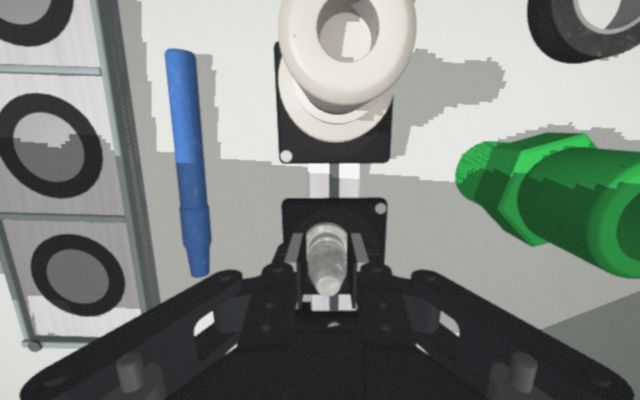

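View pics/scene2.png

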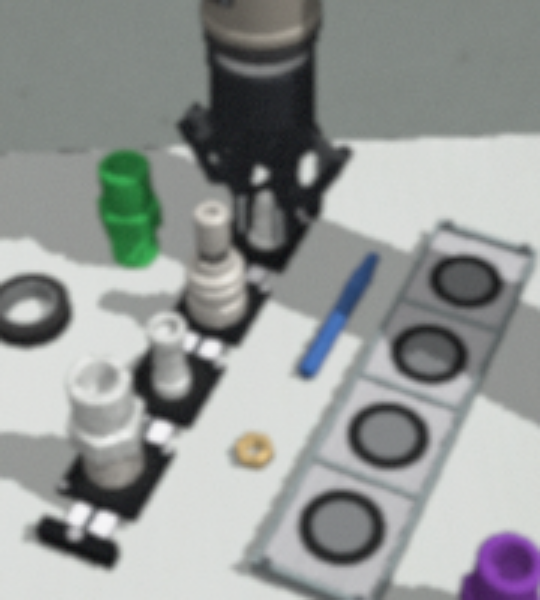

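drive_tool --commands '[{"tx": 0, "ty": 0, "tz": 0.3, "rx": 0, "ry": 0, "rz": 0, "grip": 1}, {"tx": 0, "ty": 0, "tz": 0.7, "rx": 0, "ry": 0, "rz": 0, "grip": 1}, {"tx": 0, "ty": 0, "tz": 1, "rx": 0, "ry": 0, "rz": 0, "grip": 1}, {"tx": 0, "ty": 0, "tz": 1, "rx": 0, "ry": 0, "rz": 0, "grip": 1}, {"tx": -0.5, "ty": 0, "tz": 1, "rx": 0, "ry": 0, "rz": 0, "grip": 1}, {"tx": -0.8, "ty": 0.5, "tz": 1, "rx": 0, "ry": 0, "rz": 0, "grip": 1}, {"tx": -0.8, "ty": 1, "tz": 1, "rx": 0, "ry": 0, "rz": 0, "grip": 1}]'

```text
clock: 8.8
tcp_pos: [0.6098, 0.0255, 0.1488]
orientation: [2.156, 2.284, -0.001]
contact_force: [1.2, 0.8, -0.8]
grip_width: 0.0221
```

```bash
python3 - <<'E'
from h import *
f=grab('wrist');w=cloud(f);cv2.imwrite('pics/wrist3.png',f['frame'])
for d in spotter.masks_of("wrist","grease_barb_mid")[:2]:
    p=w[d["mask"]&np.isfinite(w[...,0])]; print(d["confidence"],d["position"],p.min(0),p.max(0),np.median(p,0))
E
```

```text
0.78 [0.5117, 0.6408] [0.59850157 0.01888647 0.14269551] [0.62113485 0.03990169 0.1886553 ] [0.60964272 0.03212192 0.17197395]
```

View pics/wrist3.png

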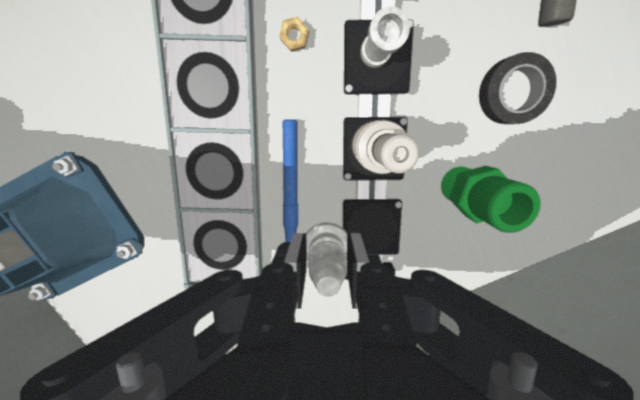

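drive_tool --commands '[{"tx": -0.66, "ty": 0.98, "tz": 0, "rx": 0, "ry": 0, "rz": 0, "grip": 1}, {"tx": -0.66, "ty": 0.98, "tz": 0, "rx": 0, "ry": 0, "rz": 0, "grip": 1}, {"tx": -0.66, "ty": 0.98, "tz": 0, "rx": 0, "ry": 0, "rz": 0, "grip": 1}, {"tx": -0.66, "ty": 0.98, "tz": 0, "rx": 0, "ry": 0, "rz": 0, "grip": 1}, {"tx": -0.66, "ty": 0.98, "tz": 0, "rx": 0, "ry": 0, "rz": 0, "grip": 1}, {"tx": -0.66, "ty": 0.98, "tz": 0, "rx": 0, "ry": 0, "rz": 0, "grip": 1}, {"tx": -0.66, "ty": 0.98, "tz": -0.5, "rx": 0, "ry": 0, "rz": 0, "grip": 1}, {"tx": -0.66, "ty": 0.98, "tz": -0.8, "rx": 0, "ry": 0, "rz": 0, "grip": 1}, {"tx": -0.66, "ty": 0.98, "tz": -1, "rx": 0, "ry": 0, "rz": 0, "grip": 1}, {"tx": 0, "ty": 0, "tz": 0, "rx": 0, "ry": 0, "rz": 0, "grip": 1}]'

```text
clock: 10.15
tcp_pos: [0.4888, 0.2041, 0.0997]
orientation: [-2.148, -2.289, 0.006]
contact_force: [-0.3, -0.3, 0.6]
grip_width: 0.022
```

```bash
python3 - <<'E'
from h import *
o=status.get_obs();print(o['joints'],o['tcp_pos'])
f=grab('wrist');w=cloud(f);cv2.imwrite('pics/wrist4.png',f['frame'])
g=cv2.cvtColor(f["frame"],cv2.COLOR_BGR2GRAY)
for P in [(.4911,.2021),(.4938,.1222),(.4963,.0421),(.4984,-.0386)]:
    pc=np.linalg.inv(f["T"])@np.r_[P,0.012,1]; print(P,"->",(f["fx"]*pc[0]/pc[2]+f["cx"]).round(),(f["fy"]*pc[1]/pc[2]+f["cy"]).round())
E
```

```text
[-0.06162802  0.47281637 -0.56278867  1.9823663   0.34820638  0.78599442
 -0.76222148] [0.48883612 0.20406314 0.09969806]
(0.4911, 0.2021) -> 329.0 208.0
(0.4938, 0.1222) -> 326.0 291.0
(0.4963, 0.0421) -> 324.0 361.0
(0.4984, -0.0386) -> 321.0 422.0
```

View pics/wrist4.png

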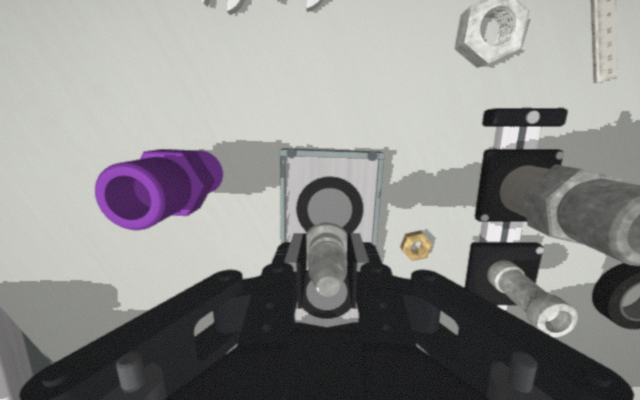

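drive_tool --commands '[{"tx": 0.1, "ty": -0.1, "tz": -1, "rx": 0, "ry": 0, "rz": 0, "grip": 1}, {"tx": 0, "ty": 0, "tz": -1, "rx": 0, "ry": 0, "rz": 0, "grip": 1}, {"tx": 0, "ty": 0, "tz": -1, "rx": 0, "ry": 0, "rz": 0, "grip": 1}, {"tx": 0, "ty": 0, "tz": -0.6, "rx": 0, "ry": 0, "rz": 0, "grip": 1}, {"tx": 0, "ty": 0, "tz": -0.3, "rx": 0, "ry": 0, "rz": 0, "grip": 1}, {"tx": 0, "ty": 0, "tz": 0, "rx": 0, "ry": 0, "rz": 0, "grip": 1}]'

```text
clock: 10.95
tcp_pos: [0.4938, 0.2009, 0.023]
orientation: [-2.154, -2.286, 0.001]
contact_force: [-0.3, 0.2, -0.7]
grip_width: 0.022
```

drive_tool --commands '[{"tx": -0.1, "ty": 0, "tz": -0.15, "rx": 0, "ry": 0, "rz": 0, "grip": 1}, {"tx": 0, "ty": 0, "tz": 0, "rx": 0, "ry": 0, "rz": 0, "grip": 1}]'

```text
clock: 11.2
tcp_pos: [0.4919, 0.2009, 0.0205]
orientation: [2.154, 2.286, 0.0]
contact_force: [-0.2, -0.7, -0.6]
grip_width: 0.0222
```

drive_tool --commands '[{"tx": 0, "ty": 0, "tz": -0.08, "rx": 0, "ry": 0, "rz": 0, "grip": 1}, {"tx": 0, "ty": 0, "tz": 0, "rx": 0, "ry": 0, "rz": 0, "grip": 1}, {"tx": 0, "ty": 0, "tz": 0, "rx": 0, "ry": 0, "rz": 0, "grip": -0.2}, {"tx": 0, "ty": 0, "tz": 0, "rx": 0, "ry": 0, "rz": 0, "grip": -0.2}, {"tx": 0, "ty": 0, "tz": 0, "rx": 0, "ry": 0, "rz": 0, "grip": -0.2}, {"tx": 0, "ty": 0, "tz": 0.5, "rx": 0, "ry": 0, "rz": 0, "grip": -0.2}, {"tx": 0, "ty": 0, "tz": 1, "rx": 0, "ry": 0, "rz": 0, "grip": -0.2}, {"tx": 0, "ty": 0, "tz": 1, "rx": 0, "ry": 0, "rz": 0, "grip": -0.5}, {"tx": 0, "ty": 0, "tz": 1, "rx": 0, "ry": 0, "rz": 0, "grip": -0.5}, {"tx": 0, "ty": 0, "tz": 1, "rx": 0, "ry": 0, "rz": 0, "grip": -0.5}]'

```text
clock: 12.45
tcp_pos: [0.4922, 0.201, 0.1109]
orientation: [2.154, 2.286, 0.002]
contact_force: [-0.0, 0.1, -0.3]
grip_width: 0.064
```

```bash
python3 - <<'E'
from h import *
f=grab('wrist');w=cloud(f);cv2.imwrite('pics/wrist5.png',f['frame'])
for cam in ("wrist","top"):
  f=grab(cam);w=cloud(f)
  for d in spotter.masks_of(cam,"grease_barb_mid")[:2]:
    p=w[d["mask"]&np.isfinite(w[...,0])]; q=p[p[:,2]>p[:,2].max()-.01]; print(cam,d["confidence"],d["position"],p.min(0),p.max(0),q.mean(0))
E
```

```text
wrist 0.83 [0.5045, 0.5082] [0.47872919 0.18067719 0.01098819] [0.50552455 0.21480673 0.0574881 ] [0.4922089  0.20317558 0.05357   ]
```

View pics/wrist5.png

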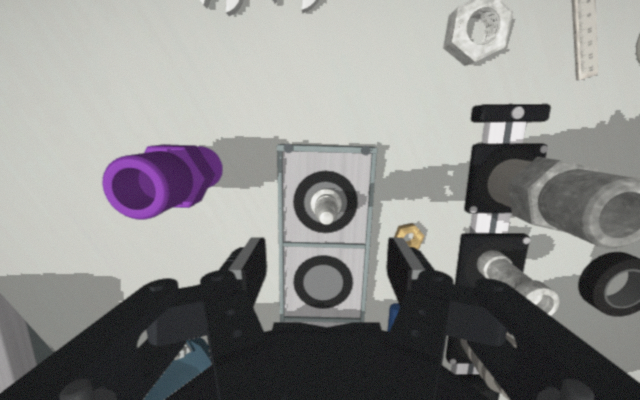

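drive_tool --commands '[{"tx": 0.2, "ty": -0.16, "tz": 1, "rx": 0, "ry": 0, "rz": 0, "grip": -1}, {"tx": 0.8, "ty": -0.6, "tz": 1, "rx": 0, "ry": 0, "rz": 0, "grip": -1}, {"tx": 1, "ty": -0.77, "tz": 0.6, "rx": 0, "ry": 0, "rz": 0, "grip": -1}, {"tx": 1, "ty": -0.77, "tz": 0, "rx": 0, "ry": 0, "rz": 0, "grip": -1}, {"tx": 1, "ty": -0.77, "tz": 0, "rx": 0, "ry": 0, "rz": 0, "grip": -1}, {"tx": 1, "ty": -0.77, "tz": 0, "rx": 0, "ry": 0, "rz": 0, "grip": -1}, {"tx": 1, "ty": -0.77, "tz": 0, "rx": 0, "ry": 0, "rz": 0, "grip": -1}, {"tx": 1, "ty": -0.77, "tz": 0, "rx": 0, "ry": 0, "rz": 0, "grip": -1}, {"tx": 1, "ty": -0.8, "tz": 0, "rx": 0, "ry": 0, "rz": 0, "grip": -1}, {"tx": 0, "ty": 0, "tz": 0, "rx": 0, "ry": 0, "rz": 0, "grip": -1}]'

```text
clock: 13.95
tcp_pos: [0.6529, 0.0747, 0.1594]
orientation: [-2.158, -2.282, 0.002]
contact_force: [-0.4, -0.1, 0.1]
grip_width: 0.0854
```

```bash
python3 - <<'E'
from h import *
o=status.get_obs();print(o['joints'],o['tcp_pos'],R.from_rotvec(o['orientation']).as_matrix().round(3))
for cam in ("wrist",):
  f=grab(cam);w=cloud(f);cv2.imwrite('pics/wrist6.png',f['frame'])
  for d in spotter.masks_of(cam,"arbor_mid")[:2]:
    p=w[d["mask"]&np.isfinite(w[...,0])]; q=p[p[:,2]>p[:,2].max()-.008]; print(cam,d["confidence"],d["position"],p.min(0),p.max(0),cv2.minEnclosingCircle(q[:,:2].astype(np.float32)))
E
```

```text
[ 0.15668423  0.57167518 -0.51943137  1.63742749  0.32121616  1.0200102
 -0.40849352] [0.65291769 0.07468288 0.1593822 ] [[-0.056  0.998 -0.001]
 [ 0.998  0.056 -0.001]
 [-0.001 -0.001 -1.   ]]
wrist 0.78 [0.5088, 0.4935] [ 0.63137743  0.03341538 -0.00137511] [0.67782921 0.09898532 0.12116168] ((0.6522228717803955, 0.07781083136796951), 0.011966083198785782)
```

View pics/wrist6.png

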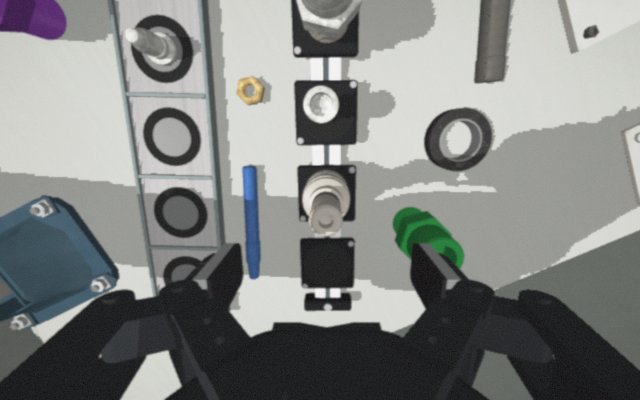

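drive_tool --commands '[{"tx": 0, "ty": 0.15, "tz": -0.5, "rx": 0, "ry": 0, "rz": 0, "grip": -1}, {"tx": 0, "ty": 0, "tz": -1, "rx": 0, "ry": 0, "rz": 0, "grip": -1}, {"tx": 0, "ty": 0, "tz": -1, "rx": 0, "ry": 0, "rz": 0, "grip": -1}, {"tx": 0, "ty": 0, "tz": -0.9, "rx": 0, "ry": 0, "rz": 0, "grip": -1}, {"tx": 0, "ty": 0, "tz": -0.25, "rx": 0, "ry": 0, "rz": 0, "grip": -1}, {"tx": 0, "ty": 0, "tz": 0, "rx": 0, "ry": 0, "rz": 0, "grip": 1}, {"tx": 0, "ty": 0, "tz": 0, "rx": 0, "ry": 0, "rz": 0, "grip": 1}, {"tx": 0, "ty": 0, "tz": 0, "rx": 0, "ry": 0, "rz": 0, "grip": 1}, {"tx": 0, "ty": 0, "tz": 0, "rx": 0, "ry": 0, "rz": 0, "grip": 1}, {"tx": 0, "ty": 0, "tz": 0, "rx": 0, "ry": 0, "rz": 0, "grip": 1}]' --grip_force 70

```text
clock: 15.3
tcp_pos: [0.6524, 0.0804, 0.0886]
orientation: [2.154, 2.286, 0.001]
contact_force: [-2.8, -1.0, 5.4]
grip_width: 0.0219
```

drive_tool --commands '[{"tx": 0, "ty": 0, "tz": 0, "rx": 0, "ry": 0, "rz": 0, "grip": 1}, {"tx": 0, "ty": 0, "tz": 0, "rx": 0, "ry": 0, "rz": 0, "grip": 1}]'

```text
clock: 15.55
tcp_pos: [0.6524, 0.0803, 0.0886]
orientation: [2.154, 2.286, 0.001]
contact_force: [-1.3, -0.2, 5.1]
grip_width: 0.0218
```

drive_tool --commands '[{"tx": 0, "ty": 0, "tz": 0.3, "rx": 0, "ry": 0, "rz": 0, "grip": 1}, {"tx": 0, "ty": 0, "tz": 0.7, "rx": 0, "ry": 0, "rz": 0, "grip": 1}, {"tx": 0, "ty": 0, "tz": 1, "rx": 0, "ry": 0, "rz": 0, "grip": 1}, {"tx": -0.3, "ty": 0, "tz": 1, "rx": 0, "ry": 0, "rz": 0, "grip": 1}, {"tx": -0.7, "ty": 0, "tz": 0, "rx": 0, "ry": 0, "rz": 0, "grip": 1}]'

```text
clock: 16.18
tcp_pos: [0.6332, 0.0808, 0.1505]
orientation: [2.153, 2.284, 0.007]
contact_force: [0.8, -0.1, -5.2]
grip_width: 0.022
```

drive_tool --commands '[{"tx": -0.9, "ty": 0.3, "tz": 0, "rx": 0, "ry": 0, "rz": 0, "grip": 1}, {"tx": -1, "ty": 0.3, "tz": 0, "rx": 0, "ry": 0, "rz": 0, "grip": 1}, {"tx": -1, "ty": 0.4, "tz": 0, "rx": 0, "ry": 0, "rz": 0, "grip": 1}, {"tx": -1, "ty": 0.4, "tz": 0, "rx": 0, "ry": 0, "rz": 0, "grip": 1}, {"tx": -1, "ty": 0.4, "tz": 0, "rx": 0, "ry": 0, "rz": 0, "grip": 1}, {"tx": -1, "ty": 0.3, "tz": 0, "rx": 0, "ry": 0, "rz": 0, "grip": 1}, {"tx": -0.7, "ty": 0.1, "tz": 0, "rx": 0, "ry": 0, "rz": 0, "grip": 1}, {"tx": -0.3, "ty": 0, "tz": 0, "rx": 0, "ry": 0, "rz": 0, "grip": 1}, {"tx": 0, "ty": 0, "tz": 0, "rx": 0, "ry": 0, "rz": 0, "grip": 1}]'

```text
clock: 17.3
tcp_pos: [0.4939, 0.1238, 0.1478]
orientation: [2.155, 2.286, 0.0]
contact_force: [0.7, -0.2, -4.7]
grip_width: 0.0219
```

```bash
python3 - <<'E'
from h import *
o=status.get_obs();print(o['tcp_pos'],o['joints'])
f=grab("wrist");cv2.imwrite('pics/wrist7.png',f['frame'])
for cam in ("top","scene"):
  f=grab(cam);w=cloud(f)
  if cam=="scene": cv2.imwrite('pics/scene7.png',cv2.resize(f['frame'][100:300,220:420],None,fx=3,fy=3))
  for d in spotter.masks_of(cam,"arbor_mid")[:2]:
    p=w[d["mask"]&np.isfinite(w[...,0])]; print(cam,d["confidence"],d["position"],p.min(0),p.max(0),np.median(p,0))
E
```

```text
[0.49394303 0.12378683 0.14779783] [ 0.12174958  0.36991497 -0.5908972   1.99634506  0.27148401  0.85203912
 -0.55949009]
scene 0.94 [0.5503, 0.5323] [ 0.4729033  -0.05781082 -0.00318302] [0.56557518 0.14433867 0.21151773] [0.49138612 0.13224529 0.1255692 ]
```

View pics/wrist7.png

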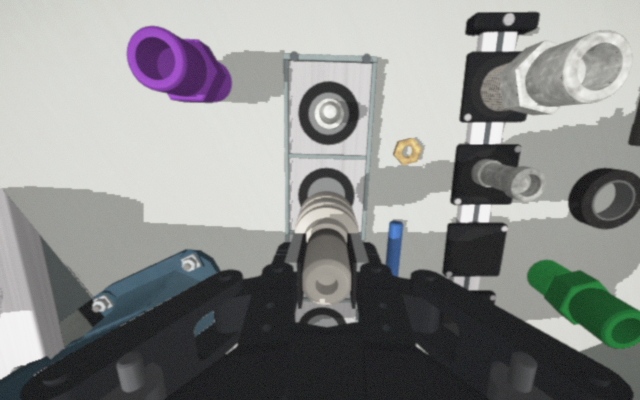

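View pics/scene7.png

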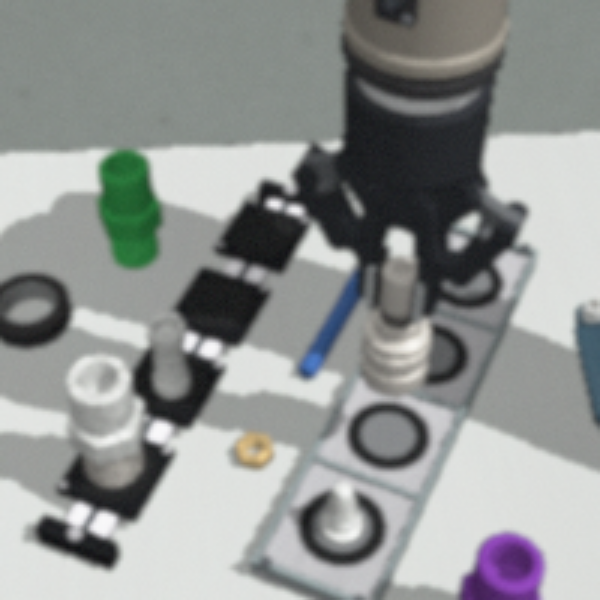

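drive_tool --commands '[{"tx": 0, "ty": 0, "tz": -0.5, "rx": 0, "ry": 0, "rz": 0, "grip": 1}, {"tx": 0, "ty": 0, "tz": -1, "rx": 0, "ry": 0, "rz": 0, "grip": 1}, {"tx": 0, "ty": 0, "tz": -1, "rx": 0, "ry": 0, "rz": 0, "grip": 1}, {"tx": 0, "ty": 0, "tz": -0.5, "rx": 0, "ry": 0, "rz": 0, "grip": 1}, {"tx": 0, "ty": 0, "tz": -0.25, "rx": 0, "ry": 0, "rz": 0, "grip": 1}, {"tx": 0, "ty": 0, "tz": 0, "rx": 0, "ry": 0, "rz": 0, "grip": 1}]'

```text
clock: 18.3
tcp_pos: [0.4941, 0.1243, 0.0827]
orientation: [-2.155, -2.286, -0.0]
contact_force: [-0.5, -0.4, -5.7]
grip_width: 0.0219
```

drive_tool --commands '[{"tx": 0, "ty": 0, "tz": -0.17, "rx": 0, "ry": 0, "rz": 0, "grip": 1}, {"tx": 0, "ty": 0, "tz": 0, "rx": 0, "ry": 0, "rz": 0, "grip": 1}]'

```text
clock: 18.55
tcp_pos: [0.4941, 0.1242, 0.0795]
orientation: [2.155, 2.286, 0.0]
contact_force: [0.3, -0.7, -5.8]
grip_width: 0.0215
```

drive_tool --commands '[{"tx": 0, "ty": 0, "tz": -0.05, "rx": 0, "ry": 0, "rz": 0, "grip": 1}, {"tx": 0, "ty": 0, "tz": 0, "rx": 0, "ry": 0, "rz": 0, "grip": -0.3}, {"tx": 0, "ty": 0, "tz": 0, "rx": 0, "ry": 0, "rz": 0, "grip": -0.3}, {"tx": 0, "ty": 0, "tz": 0, "rx": 0, "ry": 0, "rz": 0, "grip": -0.3}, {"tx": 0, "ty": 0, "tz": 0.5, "rx": 0, "ry": 0, "rz": 0, "grip": -0.3}, {"tx": 0, "ty": 0, "tz": 1, "rx": 0, "ry": 0, "rz": 0, "grip": -0.3}, {"tx": 0, "ty": 0, "tz": 1, "rx": 0, "ry": 0, "rz": 0, "grip": -0.5}, {"tx": 0, "ty": 0, "tz": 1, "rx": 0, "ry": 0, "rz": 0, "grip": -0.5}, {"tx": 0.2, "ty": 0.1, "tz": 0.7, "rx": 0, "ry": 0, "rz": 0, "grip": -1}]'

```text
clock: 19.68
tcp_pos: [0.4983, 0.1263, 0.1638]
orientation: [2.154, 2.285, 0.002]
contact_force: [-0.3, -0.3, 0.3]
grip_width: 0.0798
```

```bash
cat > look.py <<'E'
from h import *
import sys
out=sys.argv[1]; cams=sys.argv[2].split(',')
o=status.get_obs();print(o['tcp_pos'],o['clock'])
for cam in cams:
  f=grab(cam);w=cloud(f);cv2.imwrite(f'pics/{out}_{cam}.png',f['frame'])
  for t in sys.argv[3:]:
   for d in spotter.masks_of(cam,t)[:2]:
    p=w[d["mask"]&np.isfinite(w[...,0])]; zt=np.percentile(p[:,2],98); q=p[p[:,2]>zt-.008]; print(cam,t,d["confidence"],np.round(np.array(d["position"])*[640,400]),zt.round(4),[np.round(x,4) for x in cv2.minEnclosingCircle(q[:,:2].astype(np.float32))])
E
python3 look.py l8 wrist arbor_mid tube_stub_mid hex_adapter_mid
```

```text
[0.49833925 0.12628954 0.16383778] 19.675
wrist arbor_mid 0.61 [322. 203.] 0.1104 [array([0.4941, 0.1219]), np.float64(0.0118)]
wrist hex_adapter_mid 0.71 [184.  74.] 0.0945 [array([0.3788, 0.225 ]), np.float64(0.0199)]
wrist hex_adapter_mid 0.64 [536.  82.] 0.1164 [array([0.6438, 0.2317]), np.float64(0.0202)]
```

View pics/l8_wrist.png

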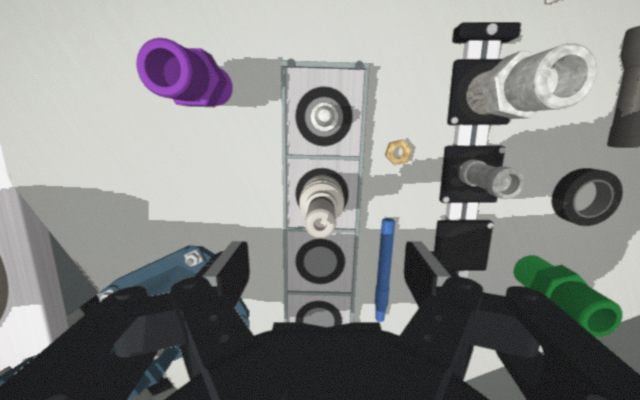

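drive_tool --commands '[{"tx": 0.7, "ty": 0.2, "tz": 0, "rx": 0, "ry": 0, "rz": 0, "grip": -1}, {"tx": 0.95, "ty": 0.2, "tz": 0, "rx": 0, "ry": 0, "rz": 0, "grip": -1}, {"tx": 0.95, "ty": 0.2, "tz": 0, "rx": 0, "ry": 0, "rz": 0, "grip": -1}, {"tx": 0.95, "ty": 0.2, "tz": 0, "rx": 0, "ry": 0, "rz": 0, "grip": -1}, {"tx": 0.95, "ty": 0.2, "tz": 0, "rx": 0, "ry": 0, "rz": 0, "grip": -1}, {"tx": 0.95, "ty": 0.2, "tz": 0, "rx": 0, "ry": 0, "rz": 0, "grip": -1}, {"tx": 0.95, "ty": 0.15, "tz": -0.5, "rx": 0, "ry": 0, "rz": 0, "grip": -1}, {"tx": 0.7, "ty": 0.1, "tz": -0.8, "rx": 0, "ry": 0, "rz": 0, "grip": -1}, {"tx": 0.2, "ty": 0, "tz": -0.8, "rx": 0, "ry": 0, "rz": 0, "grip": -1}, {"tx": 0, "ty": 0, "tz": 0, "rx": 0, "ry": 0, "rz": 0, "grip": -1}]'

```text
clock: 21.12
tcp_pos: [0.6428, 0.1547, 0.1179]
orientation: [-2.153, -2.285, 0.005]
contact_force: [0.2, -0.4, 0.4]
grip_width: 0.0853
```

```bash
python3 look.py l9 wrist tube_stub_mid
```

```text
[0.6427784  0.15474469 0.1178748 ] 21.125
wrist tube_stub_mid 0.91 [331. 220.] 0.0851 [array([0.6441, 0.1563]), np.float64(0.0132)]
```

View pics/l9_wrist.png

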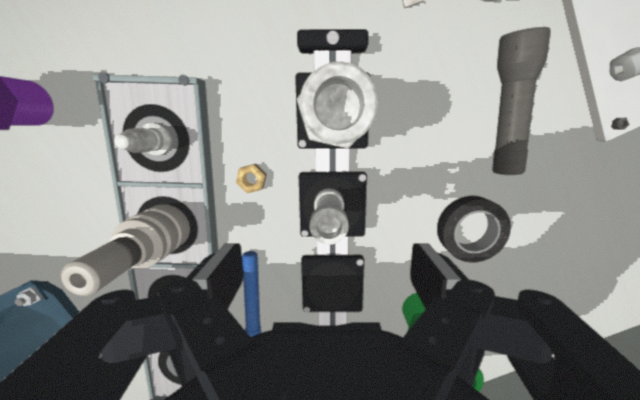

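drive_tool --commands '[{"tx": 0.05, "ty": 0.05, "tz": -0.6, "rx": 0, "ry": 0, "rz": 0, "grip": -1}, {"tx": 0, "ty": 0, "tz": -1, "rx": 0, "ry": 0, "rz": 0, "grip": -1}, {"tx": 0, "ty": 0, "tz": -1, "rx": 0, "ry": 0, "rz": 0, "grip": -1}, {"tx": 0, "ty": 0, "tz": -0.3, "rx": 0, "ry": 0, "rz": 0, "grip": -1}, {"tx": 0, "ty": 0, "tz": 0, "rx": 0, "ry": 0, "rz": 0, "grip": 1}, {"tx": 0, "ty": 0, "tz": 0, "rx": 0, "ry": 0, "rz": 0, "grip": 1}, {"tx": 0, "ty": 0, "tz": 0, "rx": 0, "ry": 0, "rz": 0, "grip": 1}, {"tx": 0, "ty": 0, "tz": 0, "rx": 0, "ry": 0, "rz": 0, "grip": 1}, {"tx": 0, "ty": 0, "tz": 0, "rx": 0, "ry": 0, "rz": 0, "grip": 1}, {"tx": 0, "ty": 0, "tz": 0, "rx": 0, "ry": 0, "rz": 0, "grip": 1}]' --grip_force 50

```text
clock: 22.48
tcp_pos: [0.6453, 0.1564, 0.0632]
orientation: [2.154, 2.286, 0.001]
contact_force: [-1.2, 0.3, 6.6]
grip_width: 0.0242
```

drive_tool --commands '[{"tx": 0, "ty": 0, "tz": 0.3, "rx": 0, "ry": 0, "rz": 0, "grip": 1}, {"tx": 0, "ty": 0, "tz": 0.7, "rx": 0, "ry": 0, "rz": 0, "grip": 1}, {"tx": 0, "ty": 0, "tz": 1, "rx": 0, "ry": 0, "rz": 0, "grip": 1}, {"tx": -0.4, "ty": -0.3, "tz": 1, "rx": 0, "ry": 0, "rz": 0, "grip": 1}, {"tx": -0.8, "ty": -0.7, "tz": 0.5, "rx": 0, "ry": 0, "rz": 0, "grip": 1}, {"tx": -1, "ty": -0.8, "tz": 0, "rx": 0, "ry": 0, "rz": 0, "grip": 1}, {"tx": -1, "ty": -0.8, "tz": 0, "rx": 0, "ry": 0, "rz": 0, "grip": 1}, {"tx": -1, "ty": -0.8, "tz": 0, "rx": 0, "ry": 0, "rz": 0, "grip": 1}, {"tx": -1, "ty": -0.8, "tz": 0, "rx": 0, "ry": 0, "rz": 0, "grip": 1}, {"tx": -1, "ty": -0.8, "tz": 0, "rx": 0, "ry": 0, "rz": 0, "grip": 1}]'

```text
clock: 23.72
tcp_pos: [0.5202, 0.0553, 0.1335]
orientation: [2.154, 2.285, 0.001]
contact_force: [0.0, -0.4, -0.9]
grip_width: 0.0236
```

drive_tool --commands '[{"tx": -0.9, "ty": -0.5, "tz": 0, "rx": 0, "ry": 0, "rz": 0, "grip": 1}, {"tx": -0.35, "ty": -0.2, "tz": 0, "rx": 0, "ry": 0, "rz": 0, "grip": 1}, {"tx": 0, "ty": 0, "tz": 0, "rx": 0, "ry": 0, "rz": 0, "grip": 1}]'

```text
clock: 24.1
tcp_pos: [0.4961, 0.042, 0.1331]
orientation: [2.154, 2.285, 0.001]
contact_force: [0.1, 0.5, -0.7]
grip_width: 0.0241
```

```bash
python3 look.py l10 wrist,scene tube_stub_mid
```

```text
[0.49612768 0.04199658 0.13308094] 24.1
wrist tube_stub_mid 0.6 [325. 255.] 0.155 [array([0.4966, 0.0417]), np.float64(0.0137)]
scene tube_stub_mid 0.55 [364. 182.] 0.1547 [array([0.4962, 0.0431]), np.float64(0.0138)]
```

View pics/l10_wrist.png

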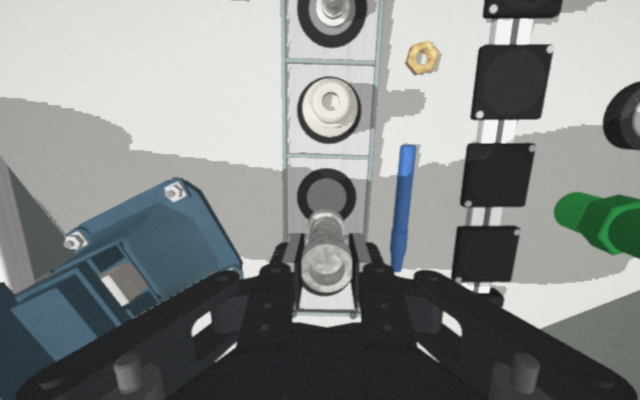

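View pics/l10_scene.png

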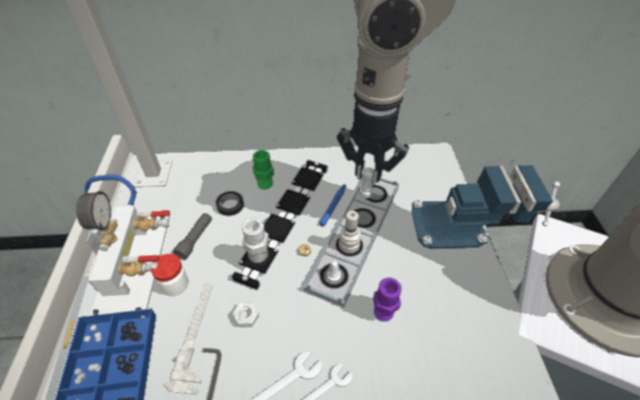

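drive_tool --commands '[{"tx": 0, "ty": 0, "tz": -0.5, "rx": 0, "ry": 0, "rz": 0, "grip": 1}, {"tx": 0, "ty": 0, "tz": -1, "rx": 0, "ry": 0, "rz": 0, "grip": 1}, {"tx": 0, "ty": 0, "tz": -1, "rx": 0, "ry": 0, "rz": 0, "grip": 1}, {"tx": 0, "ty": 0, "tz": -0.8, "rx": 0, "ry": 0, "rz": 0, "grip": 1}, {"tx": 0, "ty": 0, "tz": -0.5, "rx": 0, "ry": 0, "rz": 0, "grip": 1}, {"tx": 0, "ty": 0, "tz": 0, "rx": 0, "ry": 0, "rz": 0, "grip": 1}]'

```text
clock: 25.05
tcp_pos: [0.4956, 0.0423, 0.0556]
orientation: [-2.154, -2.286, 0.001]
contact_force: [0.2, -0.5, 0.2]
grip_width: 0.0237
```

drive_tool --commands '[{"tx": 0, "ty": 0, "tz": -0.1, "rx": 0, "ry": 0, "rz": 0, "grip": 1}, {"tx": 0, "ty": 0, "tz": 0, "rx": 0, "ry": 0, "rz": 0, "grip": 1}]'

```text
clock: 25.3
tcp_pos: [0.4964, 0.0422, 0.0547]
orientation: [2.154, 2.286, 0.001]
contact_force: [-0.5, -1.3, -0.9]
grip_width: 0.0243
```

drive_tool --commands '[{"tx": 0, "ty": 0, "tz": -0.05, "rx": 0, "ry": 0, "rz": 0, "grip": 1}, {"tx": 0, "ty": 0, "tz": 0, "rx": 0, "ry": 0, "rz": 0, "grip": -0.3}, {"tx": 0, "ty": 0, "tz": 0, "rx": 0, "ry": 0, "rz": 0, "grip": -0.3}, {"tx": 0, "ty": 0, "tz": 0, "rx": 0, "ry": 0, "rz": 0, "grip": -0.3}, {"tx": 0, "ty": 0, "tz": 0.5, "rx": 0, "ry": 0, "rz": 0, "grip": -0.3}, {"tx": 0, "ty": 0, "tz": 1, "rx": 0, "ry": 0, "rz": 0, "grip": -0.3}, {"tx": 0, "ty": 0, "tz": 1, "rx": 0, "ry": 0, "rz": 0, "grip": -0.5}, {"tx": 0, "ty": 0, "tz": 1, "rx": 0, "ry": 0, "rz": 0, "grip": -0.5}, {"tx": 0, "ty": 0, "tz": 1, "rx": 0, "ry": 0, "rz": 0, "grip": -1}, {"tx": 0.1, "ty": 0.1, "tz": 1, "rx": 0, "ry": 0, "rz": 0, "grip": -1}]'

```text
clock: 26.55
tcp_pos: [0.4979, 0.0441, 0.1646]
orientation: [2.154, 2.286, 0.0]
contact_force: [-0.0, 0.5, 0.3]
grip_width: 0.0855
```

```bash
python3 look.py l11 wrist tube_stub_mid arbor_mid grease_barb_mid
```

```text
[0.49788023 0.04413893 0.16464257] 26.55
wrist tube_stub_mid 0.59 [325. 204.] 0.0751 [array([0.4952, 0.0419]), np.float64(0.0131)]
wrist tube_stub_mid 0.46 [488.  21.] 0.0232 [array([0.643 , 0.2165]), np.float64(0.0317)]
wrist arbor_mid 0.68 [329. 112.] 0.1106 [array([0.4941, 0.1216]), np.float64(0.0119)]
wrist grease_barb_mid 0.95 [330.  23.] 0.0569 [array([0.4923, 0.2005]), np.float64(0.0072)]
```

View pics/l11_wrist.png

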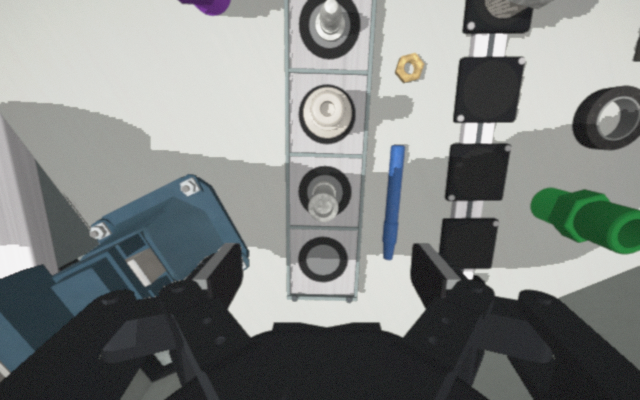

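drive_tool --commands '[{"tx": 0.5, "ty": 0.6, "tz": 0, "rx": 0, "ry": 0, "rz": 0, "grip": -1}, {"tx": 0.75, "ty": 0.95, "tz": 0, "rx": 0, "ry": 0, "rz": 0, "grip": -1}, {"tx": 0.75, "ty": 1, "tz": 0, "rx": 0, "ry": 0, "rz": 0, "grip": -1}, {"tx": 0.75, "ty": 1, "tz": 0, "rx": 0, "ry": 0, "rz": 0, "grip": -1}, {"tx": 0.75, "ty": 1, "tz": 0, "rx": 0, "ry": 0, "rz": 0, "grip": -1}, {"tx": 0.75, "ty": 1, "tz": 0, "rx": 0, "ry": 0, "rz": 0, "grip": -1}, {"tx": 0.75, "ty": 1, "tz": 0, "rx": 0, "ry": 0, "rz": 0, "grip": -1}, {"tx": 0.75, "ty": 1, "tz": 0, "rx": 0, "ry": 0, "rz": 0, "grip": -1}, {"tx": 0.75, "ty": 1, "tz": 0, "rx": 0, "ry": 0, "rz": 0, "grip": -1}, {"tx": 0.75, "ty": 0.85, "tz": 0, "rx": 0, "ry": 0, "rz": 0, "grip": -1}]'

```text
clock: 28.0
tcp_pos: [0.6431, 0.2342, 0.1619]
orientation: [-2.153, -2.286, 0.002]
contact_force: [-0.1, -0.0, -0.2]
grip_width: 0.0855
```

drive_tool --commands '[{"tx": 0, "ty": 0, "tz": 0, "rx": 0, "ry": 0, "rz": 0, "grip": -1}]'

```text
clock: 28.12
tcp_pos: [0.6429, 0.2349, 0.1619]
orientation: [-2.151, -2.287, 0.0]
contact_force: [-0.4, 0.2, 0.7]
grip_width: 0.0856
```

```bash
python3 look.py l12 wrist hex_adapter_mid
```

```text
[0.64290307 0.23490892 0.16194892] 28.125
wrist hex_adapter_mid 0.92 [330. 215.] 0.1166 [array([0.6447, 0.2317]), np.float64(0.0197)]
wrist hex_adapter_mid 0.86 [ 47. 193.] 0.0938 [array([0.3829, 0.2249]), np.float64(0.0187)]
```

View pics/l12_wrist.png

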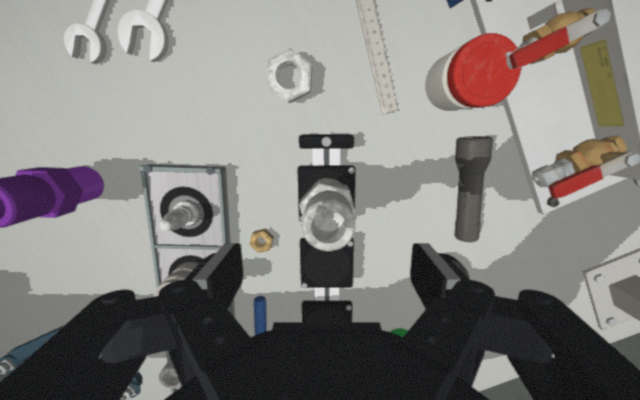

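drive_tool --commands '[{"tx": 0.08, "ty": -0.15, "tz": -0.5, "rx": 0, "ry": 0, "rz": 0, "grip": -1}, {"tx": 0, "ty": 0, "tz": -1, "rx": 0, "ry": 0, "rz": 0, "grip": -1}, {"tx": 0, "ty": 0, "tz": -1, "rx": 0, "ry": 0, "rz": 0, "grip": -1}, {"tx": 0, "ty": 0, "tz": -1, "rx": 0, "ry": 0, "rz": 0, "grip": -1}, {"tx": 0, "ty": 0, "tz": -0.5, "rx": 0, "ry": 0, "rz": 0, "grip": -1}, {"tx": 0, "ty": 0, "tz": 0, "rx": 0, "ry": 0, "rz": 0, "grip": 1}, {"tx": 0, "ty": 0, "tz": 0, "rx": 0, "ry": 0, "rz": 0, "grip": 1}, {"tx": 0, "ty": 0, "tz": 0, "rx": 0, "ry": 0, "rz": 0, "grip": 1}, {"tx": 0, "ty": 0, "tz": 0, "rx": 0, "ry": 0, "rz": 0, "grip": 1}, {"tx": 0, "ty": 0, "tz": 0, "rx": 0, "ry": 0, "rz": 0, "grip": 1}]' --grip_force 70

```text
clock: 29.48
tcp_pos: [0.6452, 0.2297, 0.0846]
orientation: [2.154, 2.286, 0.003]
contact_force: [-1.7, 0.3, 6.0]
grip_width: 0.0369
```

drive_tool --commands '[{"tx": 0, "ty": 0, "tz": 0.3, "rx": 0, "ry": 0, "rz": 0, "grip": 1}, {"tx": 0, "ty": 0, "tz": 0.7, "rx": 0, "ry": 0, "rz": 0, "grip": 1}, {"tx": 0, "ty": 0, "tz": 1, "rx": 0, "ry": 0, "rz": 0, "grip": 1}, {"tx": 0, "ty": 0, "tz": 1, "rx": 0, "ry": 0, "rz": 0, "grip": 1}, {"tx": -0.2, "ty": -0.4, "tz": 1, "rx": 0, "ry": 0, "rz": 0, "grip": 1}, {"tx": -0.4, "ty": -0.8, "tz": 0.5, "rx": 0, "ry": 0, "rz": 0, "grip": 1}, {"tx": -0.5, "ty": -1, "tz": 0, "rx": 0, "ry": 0, "rz": 0, "grip": 1}, {"tx": -0.5, "ty": -1, "tz": 0, "rx": 0, "ry": 0, "rz": 0, "grip": 1}, {"tx": -0.5, "ty": -1, "tz": 0, "rx": 0, "ry": 0, "rz": 0, "grip": 1}, {"tx": -0.5, "ty": -1, "tz": 0, "rx": 0, "ry": 0, "rz": 0, "grip": 1}]'

```text
clock: 30.72
tcp_pos: [0.5917, 0.1234, 0.1733]
orientation: [2.155, 2.286, -0.001]
contact_force: [0.4, 0.2, -2.4]
grip_width: 0.0366
```

drive_tool --commands '[{"tx": -0.5, "ty": -1, "tz": 0, "rx": 0, "ry": 0, "rz": 0, "grip": 1}, {"tx": -0.5, "ty": -1, "tz": 0, "rx": 0, "ry": 0, "rz": 0, "grip": 1}, {"tx": -0.5, "ty": -1, "tz": 0, "rx": 0, "ry": 0, "rz": 0, "grip": 1}, {"tx": -0.6, "ty": -1, "tz": 0, "rx": 0, "ry": 0, "rz": 0, "grip": 1}, {"tx": -0.6, "ty": -1, "tz": 0, "rx": 0, "ry": 0, "rz": 0, "grip": 1}, {"tx": -0.6, "ty": -1, "tz": 0, "rx": 0, "ry": 0, "rz": 0, "grip": 1}, {"tx": -0.6, "ty": -1, "tz": 0, "rx": 0, "ry": 0, "rz": 0, "grip": 1}, {"tx": -0.6, "ty": -0.8, "tz": 0, "rx": 0, "ry": 0, "rz": 0, "grip": 1}, {"tx": -0.3, "ty": -0.4, "tz": 0, "rx": 0, "ry": 0, "rz": 0, "grip": 1}, {"tx": 0, "ty": 0, "tz": 0, "rx": 0, "ry": 0, "rz": 0, "grip": 1}]'

```text
clock: 31.98
tcp_pos: [0.4963, -0.0394, 0.1734]
orientation: [2.156, 2.285, -0.0]
contact_force: [0.5, 0.6, -2.3]
grip_width: 0.0365
```

```bash
python3 look.py l13 wrist,scene hex_adapter_mid
```

```text
[ 0.49626846 -0.03938094  0.17341044] 31.975
wrist hex_adapter_mid 0.62 [327. 254.] 0.2054 [array([ 0.4953, -0.0377]), np.float64(0.0206)]
wrist hex_adapter_mid 0.57 [598. 128.] 0.093 [array([0.7394, 0.0382]), np.float64(0.0175)]
scene hex_adapter_mid 0.83 [263. 170.] 0.0941 [array([0.7451, 0.0432]), np.float64(0.0184)]
scene hex_adapter_mid 0.64 [385. 298.] 0.0951 [array([0.3776, 0.2254]), np.float64(0.0194)]
```

View pics/l13_wrist.png

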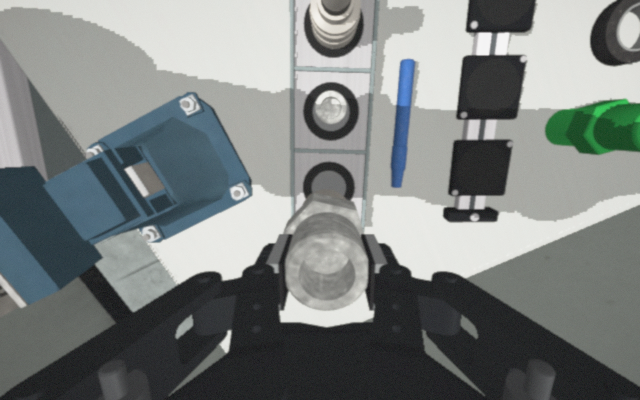

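View pics/l13_scene.png

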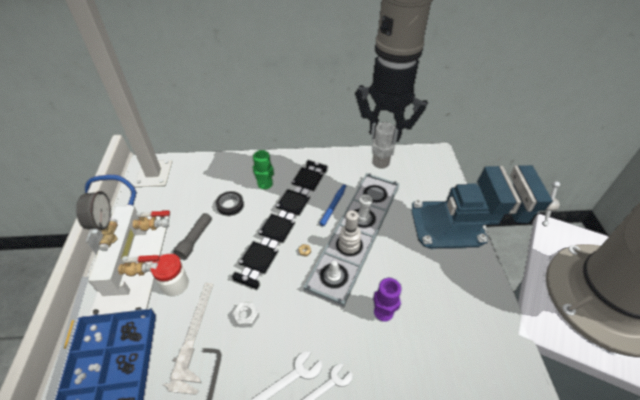

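drive_tool --commands '[{"tx": 0.1, "ty": -0.05, "tz": -0.5, "rx": 0, "ry": 0, "rz": 0, "grip": 1}, {"tx": 0, "ty": 0, "tz": -1, "rx": 0, "ry": 0, "rz": 0, "grip": 1}, {"tx": 0, "ty": 0, "tz": -1, "rx": 0, "ry": 0, "rz": 0, "grip": 1}, {"tx": 0, "ty": 0, "tz": -1, "rx": 0, "ry": 0, "rz": 0, "grip": 1}, {"tx": 0, "ty": 0, "tz": -0.8, "rx": 0, "ry": 0, "rz": 0, "grip": 1}, {"tx": 0, "ty": 0, "tz": -0.4, "rx": 0, "ry": 0, "rz": 0, "grip": 1}, {"tx": 0, "ty": 0, "tz": 0, "rx": 0, "ry": 0, "rz": 0, "grip": 1}]'

```text
clock: 33.05
tcp_pos: [0.4984, -0.0396, 0.0789]
orientation: [-2.154, -2.286, 0.001]
contact_force: [0.4, 0.1, -2.2]
grip_width: 0.0369
```

drive_tool --commands '[{"tx": 0, "ty": 0, "tz": -0.16, "rx": 0, "ry": 0, "rz": 0, "grip": 1}, {"tx": 0, "ty": 0, "tz": 0, "rx": 0, "ry": 0, "rz": 0, "grip": 1}]'

```text
clock: 33.3
tcp_pos: [0.4988, -0.0398, 0.0764]
orientation: [2.154, 2.286, 0.001]
contact_force: [0.4, 0.0, -3.2]
grip_width: 0.0366
```

drive_tool --commands '[{"tx": 0, "ty": 0, "tz": -0.07, "rx": 0, "ry": 0, "rz": 0, "grip": 1}, {"tx": 0, "ty": 0, "tz": 0, "rx": 0, "ry": 0, "rz": 0, "grip": -0.5}, {"tx": 0, "ty": 0, "tz": 0, "rx": 0, "ry": 0, "rz": 0, "grip": -0.5}, {"tx": 0, "ty": 0, "tz": 0, "rx": 0, "ry": 0, "rz": 0, "grip": -0.5}, {"tx": 0, "ty": 0, "tz": 0.5, "rx": 0, "ry": 0, "rz": 0, "grip": -0.5}, {"tx": 0, "ty": 0, "tz": 1, "rx": 0, "ry": 0, "rz": 0, "grip": -0.5}, {"tx": 0, "ty": 0, "tz": 1, "rx": 0, "ry": 0, "rz": 0, "grip": -1}, {"tx": 0, "ty": 0, "tz": 1, "rx": 0, "ry": 0, "rz": 0, "grip": -1}, {"tx": 0, "ty": 0, "tz": 1, "rx": 0, "ry": 0, "rz": 0, "grip": -1}, {"tx": 0, "ty": 0, "tz": 1, "rx": 0, "ry": 0, "rz": 0, "grip": -1}]'

```text
clock: 34.55
tcp_pos: [0.4986, -0.0397, 0.1861]
orientation: [2.154, 2.286, 0.001]
contact_force: [0.0, 0.3, -0.2]
grip_width: 0.0856
```

drive_tool --commands '[{"tx": 0.3, "ty": -0.7, "tz": 0.5, "rx": 0, "ry": 0, "rz": 0, "grip": -1}, {"tx": 0.3, "ty": -1, "tz": 0, "rx": 0, "ry": 0, "rz": 0, "grip": -1}, {"tx": 0.3, "ty": -1, "tz": 0, "rx": 0, "ry": 0, "rz": 0, "grip": -1}, {"tx": 0.3, "ty": -1, "tz": 0, "rx": 0, "ry": 0, "rz": 0, "grip": -1}, {"tx": 0.3, "ty": -1, "tz": 0, "rx": 0, "ry": 0, "rz": 0, "grip": -1}, {"tx": 0, "ty": -0.5, "tz": 0, "rx": 0, "ry": 0, "rz": 0, "grip": -1}, {"tx": 0, "ty": 0, "tz": 0, "rx": 0, "ry": 0, "rz": 0, "grip": -1}, {"tx": 0, "ty": 0, "tz": 0, "rx": 0, "ry": 0, "rz": 0, "grip": -1}]'

```text
clock: 35.55
tcp_pos: [0.5284, -0.1429, 0.1947]
orientation: [-2.153, -2.287, -0.0]
contact_force: [-0.4, 0.6, 0.2]
grip_width: 0.0853
```

```bash
python3 look.py l14 top,scene hex_adapter_mid tube_stub_mid arbor_mid grease_barb_mid
```

```text
[ 0.52844066 -0.14292842  0.19472286] 35.55
top hex_adapter_mid 0.89 [375. 121.] 0.0969 [array([0.7479, 0.043 ]), np.float64(0.0198)]
top hex_adapter_mid 0.71 [233. 301.] 0.0968 [array([0.378 , 0.2264]), np.float64(0.02)]
top tube_stub_mid 0.72 [305. 170.] 0.0262 [array([0.6462, 0.1543]), np.float64(0.0381)]
top tube_stub_mid 0.5 [349. 259.] 0.0772 [array([0.4949, 0.0434]), np.float64(0.0132)]
top arbor_mid 0.74 [306. 249.] 0.1125 [array([0.494 , 0.1229]), np.float64(0.0119)]
top grease_barb_mid 0.6 [265. 244.] 0.059 [array([0.4912, 0.2025]), np.float64(0.0069)]
scene hex_adapter_mid 0.97 [376. 178.] 0.106 [array([ 0.4969, -0.0363]), np.float64(0.0194)]
scene hex_adapter_mid 0.96 [261. 168.] 0.0944 [array([0.7469, 0.0416]), np.float64(0.0199)]
scene tube_stub_mid 0.72 [367. 208.] 0.0754 [array([0.4944, 0.0414]), np.float64(0.0143)]
scene arbor_mid 0.92 [352. 233.] 0.1105 [array([0.493 , 0.1228]), np.float64(0.0121)]
scene grease_barb_mid 0.48 [333. 270.] 0.0573 [array([0.4881, 0.205 ]), np.float64(0.0043)]
```

View pics/l14_top.png

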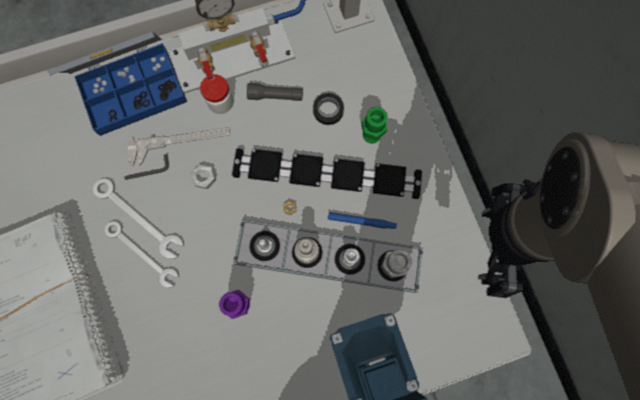

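View pics/l14_scene.png

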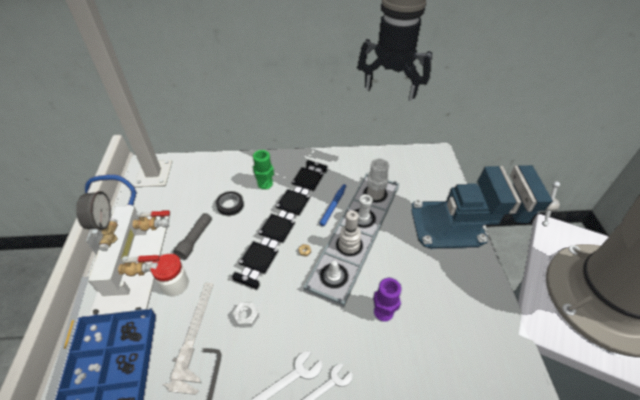

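All four stand upright on their pads: top view, left to right, barb (265,244), arbor (306,249), tube (349,259), hex adapter (395,263). Measured tops are within about 4 mm of the pad centres, and the arm is clear.

```bash
python3 -c "
from bench import workorder
print(workorder.hand_in())"
```

```text
the job is handed in; nothing more can be done
None
```

I moved all four fittings to the test rack in reverse order and handed the job in at about 36 s of the 93 s allowed. The hand-in gave no verdict.

- **Order:** on the rail, left to right, they stood hex adapter, tube stub, arbor, barbed plug. On the rack, left to right, they now stand barbed plug, arbor, tube stub, hex adapter.
- **Last checks:** the top and scene cameras show all four upright, one to a pad. Their tops are within about 4 mm of the pad centres, the heights match parts standing on the rack floor, and the gripper is clear of everything.
- **Disagreements:**
    - In the final top picture the network missed the hex adapter and reported only the green and purple look-alikes. The adapter is plain in that picture near (395, 263), and the scene camera puts it at (0.497, -0.036) with its top at 0.106.
    - The network also reported the empty tube stub seat as a tube stub.
    - The cameras differed from each other by 2 to 4 mm, well inside the 15 mm allowed.
- **Refused calls:** two of the move calls were refused because rows must carry all seven fields; nothing moved on those.

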